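Build a disc-spring post on the T-slot rail

TASK

Build up the spring post of the clamping fixture: take the arbor from its wooden stand, drop its T-foot into the slot of the rail until its flange sits on the rail, and give it a quarter turn so that the foot is locked crosswise under the lips. Then stack all the disc springs that lie on the bench over it, their faces alternating so that each lies the opposite way up to its neighbours and no two nest, and last set the thrust collar on top, flange down. Leave the other things on the bench where they are.

Things in the scene. Friction and masses are not known exactly. Their poses are not given: they have to be found in the camera images.
- arbor_grip (a point): top of the steel arbor, a post standing in the stand at the start: spanner end 20 mm high, 10 mm across its two flats (x) by 11.2 mm (y), on a shank 15 mm dia, 40 mm long, on a flange 45 mm dia, 6 mm thick. Point: on the axis, 10 mm below the very top, 50 mm above the flange's upper face, 56 mm above its underside. z up along the arbor; x across the flats and the T-foot, y along the T-foot
- arbor: the same arbor (200 g); origin on the axis at the flange's underside. Below it: round neck 9 mm dia, 8 mm long, then the T-foot, 9.5 mm (x) by 24 mm (y), 6 mm high, its bottom 14 mm below this point. Axes as above
- rail_slot (a point): fixed aluminium T-slot rail on the bench, 45 mm wide (x), 160 long (y), 32 high. Point: middle of the slot's mouth on the top face; y along the slot, z up. Mouth 12.5 mm wide, 152 mm long; lips 6 mm thick; channel below them 30 mm wide, 12 high. The T-foot enters only lengthwise; with the flange on the rail it is 2 mm clear below the lips and turns freely either way, without a stop
- stand: fixed hardwood block 56 x 56 x 24 mm, origin at the centre of its underside. The arbor's foot hangs in a pocket in its top, 28 mm along y by 13.5 mm along x, 18 mm deep; the flange rests on its top
- washer_a_mid (a point): steel disc spring (cone washer), 44 mm dia, hole 19, rim 4 mm thick, 9 mm high over all; lies either way up on the bench; may be absent (None). Point: its centre, half-way up (4.5 mm above what it lies on). z axis: along its axis to its crown (narrow raised side round the hole). z up: lies crown up, rim in the lowest 4 mm; z down: dished side up, rim in the upper 4 mm
- washer_b_mid (a point): steel disc spring (cone washer), 44 mm dia, hole 19, rim 4 mm thick, 9 mm high over all; lies either way up on the bench; may be absent (None). Point: its centre, half-way up (4.5 mm above what it lies on). z axis: along its axis to its crown (narrow raised side round the hole). z up: lies crown up, rim in the lowest 4 mm; z down: dished side up, rim in the upper 4 mm
- washer_c_mid (a point): steel disc spring (cone washer), 44 mm dia, hole 19, rim 4 mm thick, 9 mm high over all; lies either way up on the bench; may be absent (None). Point: its centre, half-way up (4.5 mm above what it lies on). z axis: along its axis to its crown (narrow raised side round the hole). z up: lies crown up, rim in the lowest 4 mm; z down: dished side up, rim in the upper 4 mm
- washer_d_mid (a point): steel disc spring (cone washer), 44 mm dia, hole 19, rim 4 mm thick, 9 mm high over all; lies either way up on the bench; may be absent (None). Point: its centre, half-way up (4.5 mm above what it lies on). z axis: along its axis to its crown (narrow raised side round the hole). z up: lies crown up, rim in the lowest 4 mm; z down: dished side up, rim in the upper 4 mm
- washer_e_mid (a point): steel disc spring (cone washer), 44 mm dia, hole 19, rim 4 mm thick, 9 mm high over all; lies either way up on the bench; may be absent (None). Point: its centre, half-way up (4.5 mm above what it lies on). z axis: along its axis to its crown (narrow raised side round the hole). z up: lies crown up, rim in the lowest 4 mm; z down: dished side up, rim in the upper 4 mm
- washer_f_mid (a point): steel disc spring (cone washer), 44 mm dia, hole 19, rim 4 mm thick, 9 mm high over all; lies either way up on the bench; may be absent (None). Point: its centre, half-way up (4.5 mm above what it lies on). z axis: along its axis to its crown (narrow raised side round the hole). z up: lies crown up, rim in the lowest 4 mm; z down: dished side up, rim in the upper 4 mm
- collar_mid (a point): dark steel thrust collar, lying flange down: flange 44 mm dia, 4 mm thick, below a hub 28 mm dia, 12 mm high; bore 18 mm right through. Point: on its axis, half-way up (8 mm above its flange's underside). z axis: up, from flange to hub
- collar: the same collar; origin at the centre of its flange's underside
- cap_e: dark green capacitor standing upright, 22 mm dia, 60 mm high; a bystander; origin at its underside
- block_battery: block battery standing upright, 17 x 26 x 48 mm; a bystander; origin at its underside
- relay: blue relay, 42 x 28 x 22 mm; a bystander; origin at its underside
Things that resemble listed ones, but are neither listed nor needed, are in the scene too. What is shaped like the part that bears washer_f_mid but turquoise is not meant.

How it is judged:
On the way, in this order (a step that is already met when the one before it is completed fails the run):
1. the arbor stands upright in the rail's slot, flange on the rail, and is turned crosswise (z of arbor_grip in the frame of rail_slot between 0.052 and 0.0585 m and x of arbor_grip in the frame of rail_slot between -0.005 and 0.005 m and angle between arbor_grip's own z axis and vertical below 0.06 rad and angle between the y axis of arbor_grip and the y axis of rail_slot, either way round above 1.22 rad), for 0.3 s.
2. every disc spring is on the locked arbor, lying square, faces alternating (all of step 1 and horizontal distance between each of washer_a_mid, washer_b_mid, washer_c_mid, washer_d_mid, washer_e_mid, washer_f_mid and arbor_grip below 0.005 m and z of washer_a_mid in the frame of arbor_grip between -0.051 and 0.004 m and angle between the z axis of each of washer_a_mid, washer_b_mid, washer_c_mid, washer_d_mid, washer_e_mid, washer_f_mid and the z axis of arbor_grip, either way round below 0.15 rad and distance between washer_a_mid and washer_b_mid above 0.0065 m and distance between each of washer_a_mid, washer_b_mid and washer_c_mid above 0.0065 m and distance between each of washer_a_mid, washer_b_mid, washer_c_mid and washer_d_mid above 0.0065 m and distance between each of washer_a_mid, washer_b_mid, washer_c_mid, washer_d_mid and washer_e_mid above 0.0065 m and distance between each of washer_a_mid, washer_b_mid, washer_c_mid, washer_d_mid, washer_e_mid and washer_f_mid above 0.0065 m and z of washer_b_mid in the frame of arbor_grip between -0.051 and 0.004 m and z of washer_c_mid in the frame of arbor_grip between -0.051 and 0.004 m and z of washer_d_mid in the frame of arbor_grip between -0.051 and 0.004 m and z of washer_e_mid in the frame of arbor_grip between -0.051 and 0.004 m and z of washer_f_mid in the frame of arbor_grip between -0.051 and 0.004 m), for 0.3 s.
At the end, for the whole second after the job is handed in: Arbor upright in the slot (0.06 rad), flange within 2.5 mm of the rail, foot at least 70 degrees across the slot; every disc spring present round the arbor (5 mm), square to it, any two at least 6.5 mm apart (9 alternating, 5 nested); collar above them all, flange down, at rest (all of step 2 and horizontal distance between collar_mid and arbor_grip below 0.005 m and angle between collar_mid's own z axis and vertical below 0.15 rad and linear speed of collar below 0.03 m/s and z of each of washer_a_mid, washer_b_mid, washer_c_mid, washer_d_mid, washer_e_mid, washer_f_mid in the frame of collar_mid below -0.009 m); the robot touches nothing.
It fails at once if the capacitor is knocked away (more than 4 cm) (distance of cap_e from where it was at the start of the episode above 0.04 m).
It fails at once if the battery is knocked away (more than 4 cm) (distance of block_battery from where it was at the start of the episode above 0.04 m).
It fails at once if the relay is knocked away (more than 4 cm) (distance of relay from where it was at the start of the episode above 0.04 m).
Of washer_a, washer_b, washer_c only 2 to 3 are there at a start; the rules pass over those that are not, and their reading is None.
Of washer_d, washer_e, washer_f only 2 to 3 are there at a start; the rules pass over those that are not, and their reading is None.
At some moment in a run one of washer_a, washer_b, washer_c, washer_d, washer_e, washer_f, collar may be knocked a few centimetres aside while the robot is not near it.
It also fails if it takes over 210 s, if anything falls off the work surface, if the arm or the gripper's body presses on something with over 40 N, if the wrist force passes 120 N, or if a joint passes its speed limit or range.

ROBOT

A 7-joint arm with a two-finger parallel gripper is mounted at the origin on a cart in front of the work surface, level with it; the furniture and walls round the work are solid. World frame = base frame: x ahead of the robot, y to its left, z up, the work surface at z = 0. Lengths are in m, angles in rad, forces in N, time in s.
With the tool pointing down it reaches from about 0.4 to 0.85 m from the base axis. Payload 10.4 kg.
Tool frame: the origin (TCP) lies on the centre line of the jaws, within the pads' length; the fingertips stand 17 mm ahead of it and the grasp point (between the pads) lies 2 mm behind it; z points along the fingers, y is the line along which they close (so a half turn about z gives the same grasp; the last joint's range is limited). The gripper opens to 85 mm and grips with 20 to 120 N. Pads are 22 mm wide; open, the fingers measure 114 mm over their backs; the gripper's body (76 mm by 85 mm) begins 54 mm behind the grasp point. The pads swing forward as they close: fully open they stand 13 mm farther back than shut.
Start: joints at [-1.233, 0.332, -0.065, 1.46, 0.022, 1.35, -0.088], TCP at [0.221, 0.585, 0.248] pointing down, gripper open.
Joint ranges: [-2.6, 2.6], [-0.5, 2.12], [-1.47, 1.34], [0.16, 2.42], [-1.27, 4.41], [0.06, 2.06], [-2.6, 2.6]. Speed limits (rad/s): [2.22, 2.22, 2.79, 2.79, 3.14, 3.14, 3.14].

INTERFACE

Orientations are given as a unit quaternion [x, y, z, w].
In Python, from workcell import sensors, imaging, order, spotter gives the robot as it stands. The module is installed in compiled form; this text tells all that it offers.
- The arm moves only by the shell command python3 -m inch 'ROWS' [FORCE]. ROWS is JSON, a list that holds one entry, the list of rows, each a list of 7 numbers: the shift along the tool's x, y, z in m, then the turn, a rotation vector about the tool's x, y, z in rad, then the closure, from -1 (fully open) to 1 (shut). In form: [[[x, y, z, ax, ay, az, hand], ...]]. A call has 1 to 10 rows; each row is the pose to reach, as a shift and turn from the pose commanded when the call began, along the tool's axes at that moment; what a row does not reach only later rows make up. A row lasts 1/10 s, in which the tool goes at most 50 mm and 8.59 degrees, less where a joint would pass 70% of its speed; a pose out of reach is approached as far as the arm can. A call with a gripper value outside its range is refused whole. The fingers move at their own pace and stop on an object; FORCE is the grip in N (left out, the last holds). Time passes only in rows, so rows that repeat a pose let the fingers close. It gives the time, the measured TCP pose, the force, the opening and the grip force at its end, in the units of the state.
- sensors.get_obs(): the state, without advancing time (a new reading comes with each control period).
- imaging.camera(name): name is "scene" or "top" or "wrist"; returns the picture (480x640x3 uint8, blue, green, red); there is no depth.
- imaging.calibration(name): a dict with "mtx" (3x3 intrinsics, pixels), "R" (3x3) and "t" (3): a world point X has camera coordinates R X + t; the wrist camera has in their place "tool_from_camera" (4x4, takes a point from camera to tool coordinates, whose origin is the TCP and whose axes are the flange's). Camera axes: x right, y down, z forward; pixel columns grow to the right and rows downward; lengths in m; the calibration is good to about 2 mm. A picture is of the moment at which its call begins: read the wrist's pose just before it. calibration takes no time and is no camera call.
- order.hand_in(): hands the job in; it is judged then, once.
Trained networks look in the newest picture that a camera, given by its name, has taken for a name from the list of things; names that differ only in an ending like _2 or _b are one class to them, and where a whole thing is asked for, a point or a joint stands for the part that bears it (a point fixed in the world has none). Each returns a list of dicts, best first, with "conf" (0 to 1); they miss things now and then, are a little off and sometimes report something else, mostly with a low value. They report only what shows in the picture. A call takes as long as a camera call. They do not tell look-alikes from the thing itself.
- spotter.look_for(label, camera): "pixel" ([column, row] in pixels, amid what is visible of it).
The state is a dict: "clock": time; "joint_pos": joint angles; "joint_velocities": joint speeds; "tau": joint torques, N m; "position": TCP position; "ee_rot": TCP orientation; "ft_force": force on the tool from outside, world axes, zero at the start; "torque": the same for the moment, N m; "grip_width": opening from 0.0 (shut) to 1.0 (fully open); "grasp_force": force on a finger pad.
Only numpy, scipy, OpenCV 4.12 (cv2) and the standard library are available. Lean on these libraries where they do the work, as an engineer would, in place of code of your own. Each camera call takes 0.05 s, during which the arm holds its last target. There are 200 camera calls.

## Working session

There is one attempt and no reset: what is moved stays moved. The work goes in short steps, Python scripts to look and compute and a shell command to move; the robot and the scene stay as the last step left them, time stands still between calls to the robot, and variables do not carry over. Pictures are saved under pics/ and viewed, at most 14 in all, crops included, and the job is handed in when it is done.

```bash
mkdir -p pics; ls
cat > h.py <<'E'
import numpy as np, cv2
from scipy.spatial.transform import Rotation as Ro
from workcell import sensors, imaging, order, spotter
def obs(): return sensors.get_obs()
def cam(n):
    """returns image, K, R, t (world->cam)"""
    o=obs(); im=imaging.camera(n); c=imaging.calibration(n); K=np.array(c["mtx"])
    if n=="wrist":
        T=np.eye(4); T[:3,:3]=Ro.from_quat(o["ee_rot"]).as_matrix(); T[:3,3]=o["position"]
        W=np.linalg.inv(T@np.array(c["tool_from_camera"])); return im,K,W[:3,:3],W[:3,3]
    return im,K,np.array(c["R"]),np.array(c["t"])
def ray(p,K,R,t):
    d=R.T@np.linalg.solve(K,[p[0],p[1],1.]); return -R.T@t,d/np.linalg.norm(d)
def onz(p,z,K,R,t):
    o,d=ray(p,K,R,t); return o+d*(z-o[2])/d[2]
def proj(X,K,R,t):
    v=K@(R@np.array(X)+t); return v[:2]/v[2]
def tri(rays):
    A=sum(np.eye(3)-np.outer(d,d) for o,d in rays); b=sum((np.eye(3)-np.outer(d,d))@o for o,d in rays)
    return np.linalg.solve(A,b)
def rows_to(X,o=None):
    """shift in tool axes from current measured pose to world X"""
    o=o or obs(); return Ro.from_quat(o["ee_rot"]).inv().apply(np.array(X)-o["position"])
E
python3 - <<'E'
from h import *
np.set_printoptions(precision=3,suppress=True)
o=obs(); print({k:np.round(v,3) for k,v in o.items()})
print(Ro.from_quat(o["ee_rot"]).as_matrix())
for n in ["scene","top","wrist"]:
    im,K,R,t=cam(n); cv2.imwrite(f"pics/{n}0.png",im); print(n,K.tolist(),-R.T@t,R.tolist())
    for l in ["arbor","rail_slot","stand","washer_a_mid","collar","cap_e","block_battery","relay"]:
        print(l,[(np.round(r["pixel"]).astype(int).tolist(),round(r["conf"],2)) for r in spotter.look_for(l,n)])
print(imaging.calibration("wrist")["tool_from_camera"])
E
```

```text
pics
{'clock': np.float64(0.0), 'joint_pos': array([-1.233,  0.333, -0.065,  1.461,  0.022,  1.35 , -0.089]), 'joint_velocities': array([ 0.001,  0.002, -0.   , -0.   ,  0.   , -0.001,  0.   ]), 'tau': array([  0.   , -62.545,   0.049, -39.162,   0.016,   0.01 ,  -0.   ]), 'position': array([0.221, 0.584, 0.248]), 'ee_rot': array([ 0.179,  0.984, -0.001, -0.   ]), 'ft_force': array([ 0.074, -0.384, -0.409]), 'torque': array([-0.01 ,  0.028, -0.004]), 'grasp_force': np.float64(0.0), 'grip_width': np.float64(1.002)}
[[-0.936  0.353 -0.   ]
 [ 0.353  0.936 -0.001]
 [-0.    -0.001 -1.   ]]
scene [[458.7842111312785, 0.0, 315.4101842283761], [0.0, 458.7842111312785, 239.22737242319363], [0.0, 0.0, 1.0]] [ 0.08  -0.455  0.441] [[0.7944237629642985, -0.6069497433539554, -0.022425295543466787], [-0.2700883321584682, -0.3199602333952282, -0.9081176916443859], [0.5440065970827017, 0.7274870844820814, -0.4181140564992526]]
arbor [([263, 237], 0.61), ([259, 226], 0.55), ([374, 372], 0.35)]
rail_slot [([337, 249], 0.88)]
stand [([262, 236], 0.86), ([210, 247], 0.54)]
washer_a_mid [([280, 297], 0.
[... 593 characters left out ...]
ar [([458, 298], 0.63), ([296, 200], 0.32)]
cap_e [([354, 156], 0.57)]
block_battery [([188, 184], 0.55)]
relay [([265, 359], 0.59)]
wrist [[339.60237085054473, 0.0, 316.5939445530126], [0.0, 339.60237085054473, 244.50157977452074], [0.0, 0.0, 1.0]] [0.155 0.61  0.374] [[0.35247296843321113, 0.9358218820264589, 0.00046004819247525824], [0.9005960829133556, -0.3393388611070872, 0.2716170701256963], [0.25434130998523025, -0.09532335738424111, -0.9624052969367928]]
arbor []
rail_slot []
stand []
washer_a_mid [([95, 469], 0.82)]
collar []
cap_e []
block_battery []
relay []
[[ 0.001 -0.962 -0.272  0.07 ]
 [ 1.     0.     0.     0.001]
 [-0.    -0.272  0.962 -0.126]
 [ 0.     0.     0.     1.   ]]
```

View pics/top0.png

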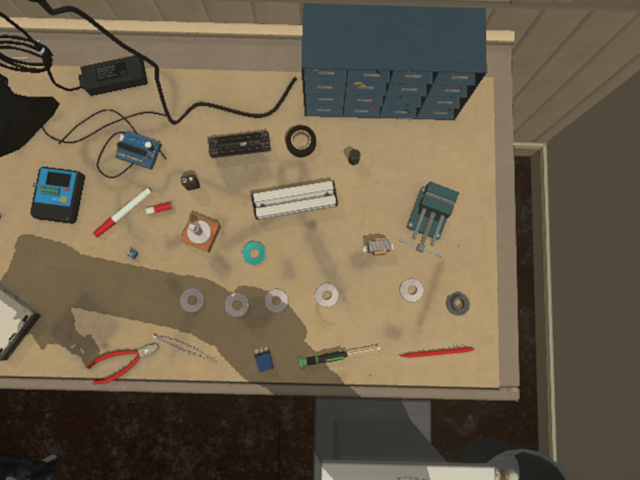

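View pics/scene0.png

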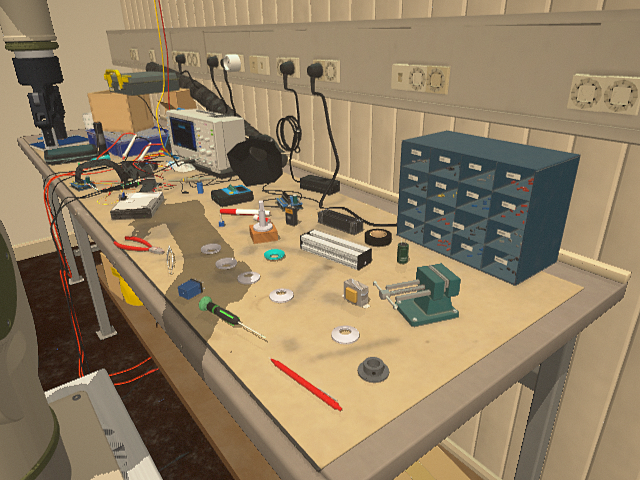

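Top view: grey disc springs at (192,300), (236,304), (276,300), (327,294) and (411,289), five in all. Look-alikes are the turquoise washer at (254,253), which is excluded, and the black tape ring at (301,140), which resembles the collar. The collar is at (458,303), the arbor in its stand at (198,231), and the rail at (294,199). I choose the grey ones.

Run:
```python
from h import *
np.set_printoptions(precision=3,suppress=True)
im,K,R,t=cam("top"); im2,K2,R2,t2=cam("scene")
for n,p,z in [("w1",(192,300),.0045),("w2",(236,304),.0045),("w3",(276,300),.0045),("w4",(327,294),.0045),("w5",(411,289),.0045),("col",(458,303),.01),("railA",(254,203),.032),("railB",(336,190),.032),("rail",(294,198),.032),("stand",(201,236),.024),("cap",(354,156),.03),("bat",(190,180),.03)]:
    print(n,onz(p,z,K,R,t))
# triangulated heights
for n,p,q in [("arbortop",(195,226),(263,203)),("w4",(327,294),(281,296)),("w5",(411,289),(345,334)),("col",(458,303),(373,366))]:
    print(n,tri([ray(p,K,R,t),ray(q,K2,R2,t2)]))
x=cv2.resize(im[170:330,170:480],None,fx=2.5,fy=2.5,interpolation=cv2.INTER_CUBIC); cv2.imwrite("pics/crop1.png",x)
print(rows_to([.46,.38,.26]))
```

```text
w1 [0.438 0.409 0.004]
w2 [0.433 0.326 0.004]
w3 [0.442 0.25  0.004]
w4 [0.456 0.154 0.004]
w5 [ 0.469 -0.006  0.004]
col [ 0.444 -0.094  0.01 ]
railA [0.623 0.296 0.032]
railB [0.652 0.142 0.032]
rail [0.634 0.221 0.032]
stand [0.558 0.394 0.024]
cap [0.72  0.108 0.03 ]
bat [0.665 0.42  0.03 ]
arbortop [0.568 0.392 0.087]
w4 [0.455 0.154 0.002]
w5 [ 0.469 -0.006  0.003]
col [ 0.445 -0.094  0.01 ]
[-0.296 -0.107 -0.012]
```

View pics/crop1.png

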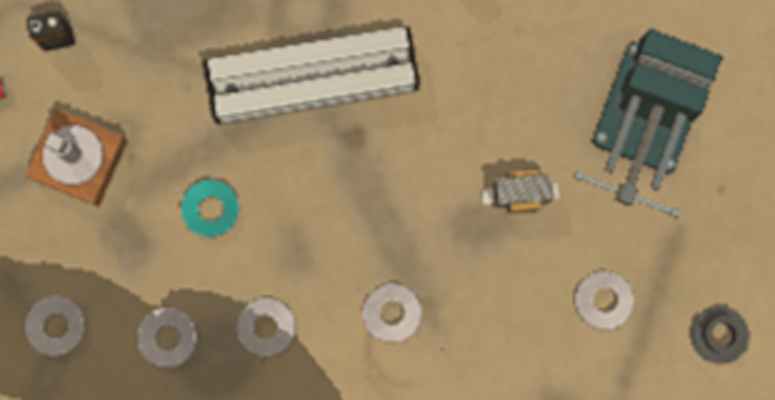

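```bash
python3 -m inch '[[[-0.05,-0.02,0,0,0,0,-1],[-0.1,-0.04,0,0,0,0,-1],[-0.14,-0.06,0.02,0,0,0,-1],[-0.18,-0.08,0.04,0,0,0,-1],[-0.22,-0.1,0.06,0,0,0,-1],[-0.22,-0.14,0.08,0,0,0,-1],[-0.22,-0.17,0.10,0,0,0,-1],[-0.22,-0.17,0.10,0,0,0,-1],[-0.22,-0.17,0.10,0,0,0,-1],[-0.22,-0.17,0.10,0,0,0,-1]]]'
python3 - <<'E'
from h import *
np.set_printoptions(precision=3,suppress=True)
im,K,R,t=cam("wrist"); cv2.imwrite("pics/w1.png",im)
for l in ["arbor_grip","washer_a_mid","stand"]:
    for r in spotter.look_for(l,"wrist"): print(l,r["conf"],r["pixel"],onz(r["pixel"],.0045,K,R,t))
E
```

```text
clock: 2.45
position: [0.3669, 0.3495, 0.1493]
ee_rot: [0.179, 0.984, 0.001, 0.0]
ft_force: [-0.0, 0.3, 1.1]
grip_width: 0.996
grasp_force: 0.0
stand 0.85 [417.7, 389.7] [0.54  0.387 0.005]
```

View pics/w1.png

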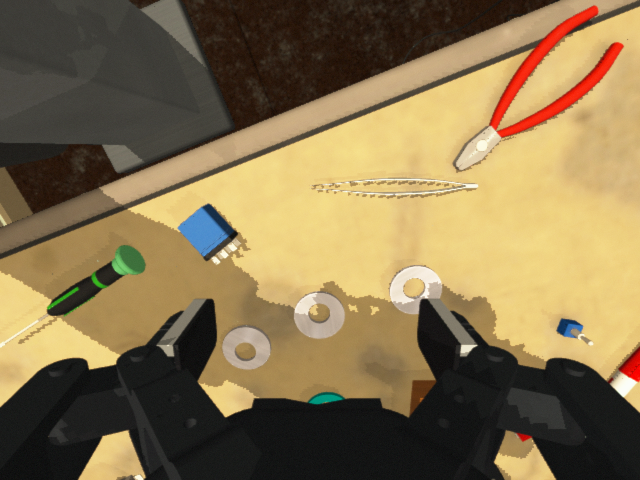

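The wrist view shows three springs at (246,347), (319,315) and (415,290), and the stand's corner at (423,393). Next I hover over the arbor.

```bash
python3 -m inch '[[[0,0,-0.04,0,0,0,-1],[-0.03,0.02,-0.07,0,0,0,-1],[-0.07,0.04,-0.09,0,0,0,-1],[-0.11,0.06,-0.1,0,0,0,-1],[-0.14,0.09,-0.1,0,0,0,-1],[-0.165,0.11,-0.1,0,0,0,-1],[-0.165,0.11,-0.1,0,0,0,-1],[-0.165,0.11,-0.1,0,0,0,-1],[-0.165,0.11,-0.1,0,0,0,-1]]]'
python3 - <<'E'
from h import *
np.set_printoptions(precision=3,suppress=True)
im,K,R,t=cam("wrist"); cv2.imwrite("pics/w2.png",im)
for l in ["arbor_grip","rail_slot","stand"]:
    for r in spotter.look_for(l,"wrist"): print(l,r["conf"],r["pixel"],onz(r["pixel"],.08,K,R,t))
E
```

```text
clock: 3.55
position: [0.5589, 0.3931, 0.2485]
ee_rot: [0.179, 0.984, 0.0, -0.0]
ft_force: [-0.7, 0.5, 1.2]
grip_width: 0.997
grasp_force: 0.0
arbor_grip 0.92 [325.8, 226.0] [0.558 0.403 0.08 ]
rail_slot 0.91 [239.5, 307.3] [0.604 0.299 0.08 ]
stand 0.58 [321.0, 203.3] [0.538 0.406 0.08 ]
```

View pics/w2.png

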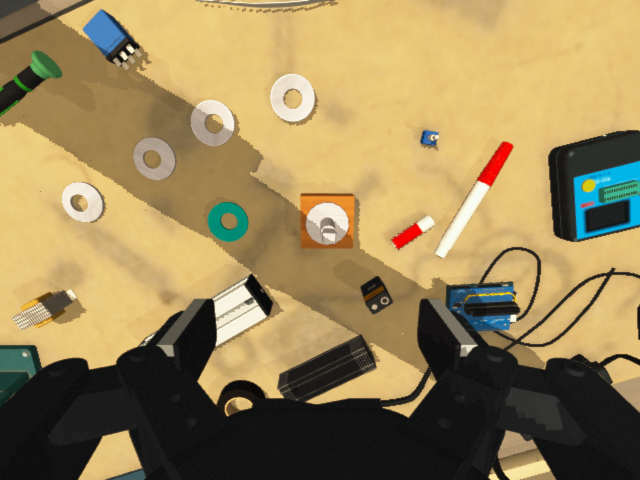

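```bash
python3 -m inch '[[[0,0.005,0.05,0,0,0,-1],[0,0.005,0.08,0,0,0,-1],[0,0.005,0.08,0,0,0,-1],[0,0.005,0.08,0,0,0,-1],[0,0.005,0.08,0,0,0,-1]]]'
python3 - <<'E'
from h import *
np.set_printoptions(precision=3,suppress=True)
im,K,R,t=cam("wrist"); cv2.imwrite("pics/w3full.png",im)
r=spotter.look_for("arbor_grip","wrist"); print(r)
u,v=np.round(r[0]["pixel"]).astype(int)
print(u,v); cv2.imwrite("pics/w3.png",cv2.resize(im[v-60:v+60,u-70:u+70],None,fx=5,fy=5,interpolation=cv2.INTER_CUBIC))
E
```

```text
clock: 4.25
position: [0.5624, 0.398, 0.1712]
ee_rot: [0.179, 0.984, 0.001, 0.001]
ft_force: [-0.5, 0.3, 0.9]
grip_width: 0.998
grasp_force: 0.0
[{'pixel': [320.2, 241.3], 'conf': 0.6}]
320 241
```

View pics/w3.png

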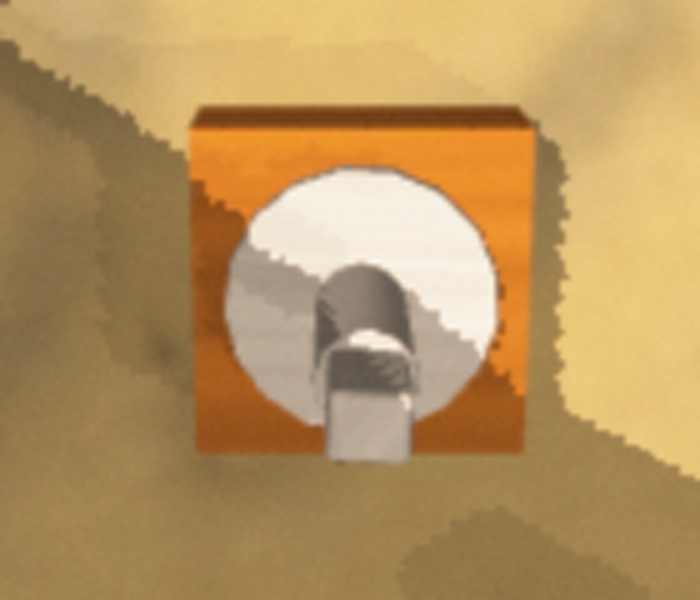

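The close crop shows the square spanner end with its top face centred at about pixel (324,266). The short 10 mm side runs along the image vertical (tool x), so I need to turn the tool a quarter turn to grip the flats.

```bash
python3 - <<'E'
from h import *
np.set_printoptions(precision=4,suppress=True)
im,K,R,t=cam("wrist")
a=onz((323.8,266.2),.09,K,R,t); b=onz((322.4,240),.03,K,R,t); print(a,b, rows_to((a+b)/2), obs()["joint_pos"])
K2,R2,t2=[np.array(imaging.calibration("top")[k]) for k in("mtx","R","t")]
print(tri([ray((323.8,266.2),K,R,t),ray((194.5,226),K2,R2,t2)]))
E
python3 -m inch '[[[0,0,0,0,0,0.15,0],[0,0,0,0,0,0.3,0],[0,0,0,0,0,0.45,0],[0,0,0,0,0,0.6,0],[0,0,0,0,0,0.75,0],[0,0,0,0,0,0.9,0],[0,0,0,0,0,1.05,0],[0,0,0,0,0,1.2,0],[0,0,0,0,0,1.35,0],[0,0,0,0,0,1.5,0]]]'
python3 -m inch '[[[0,0,0,0,0,0.071,0],[0,0,0,0,0,0.071,0],[0,0,0,0,0,0.071,0]]]'
python3 - <<'E'
from h import *
np.set_printoptions(precision=4,suppress=True)
im,K,R,t=cam("wrist"); cv2.imwrite("pics/w4full.png",im)
r=spotter.look_for("arbor_grip","wrist"); print(r)
p=proj([.5615,.393,.09],K,R,t); u,v=np.round(p).astype(int); print(p,proj([.5615,.393,.03],K,R,t), obs()["joint_pos"],Ro.from_quat(obs()["ee_rot"]).as_matrix())
u0,v0=u-70,v-60; print(u0,v0)
cv2.imwrite("pics/w4.png",cv2.resize(im[v0:v0+120,u0:u0+140],None,fx=5,fy=5,interpolation=cv2.INTER_CUBIC))
E
```

```text
[0.5672 0.4021 0.09  ] [0.5661 0.4028 0.03  ] [-0.0024  0.0056  0.1104] [-0.7842  0.5152  0.1457  1.3802 -0.0756  1.2486  0.5765]
[0.5724 0.3988 0.0683]
clock: 5.4
position: [0.5617, 0.3978, 0.1694]
ee_rot: [0.804, 0.595, 0.001, -0.0]
ft_force: [0.3, 0.6, -0.6]
grip_width: 0.498
grasp_force: 0.0
clock: 5.7
position: [0.5615, 0.3977, 0.1689]
ee_rot: [0.822, 0.57, 0.0, -0.0]
ft_force: [-0.6, -0.5, 0.6]
grip_width: 0.499
grasp_force: 0.0
[{'pixel': [321.5, 230.9], 'conf': 0.78}]
[320.6756 268.7231] [319.7964 243.5996] [-0.9842  0.5432  0.437   1.395  -0.2326  1.2536 -0.8892] [[ 0.3514  0.9362  0.0004]
 [ 0.9362 -0.3514  0.0006]
 [ 0.0006  0.0001 -1.    ]]
251 209
```

View pics/w4.png

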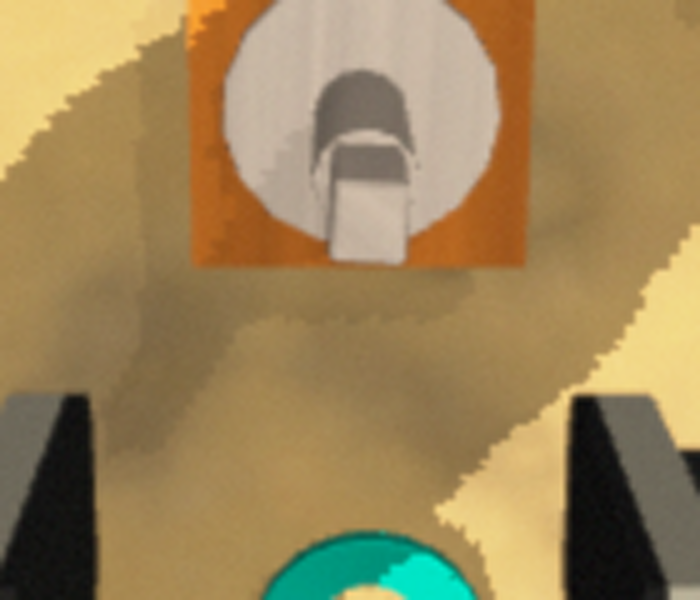

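Run:
```python
from h import *
np.set_printoptions(precision=4,suppress=True)
o=obs();c=imaging.calibration("wrist");K=np.array(c["mtx"]);T=np.eye(4);T[:3,:3]=Ro.from_quat(o["ee_rot"]).as_matrix();T[:3,3]=o["position"]
W=np.linalg.inv(T@np.array(c["tool_from_camera"]));R,t=W[:3,:3],W[:3,3]
a=onz((324.8,253.4),.09,K,R,t); b=onz((323.3,231),.03,K,R,t); print(a,b)
for X in (a,b,[.567,.4015,.09]): print(rows_to([X[0],X[1],.09]))
```

```text
[0.5675 0.4016 0.09  ] [0.5677 0.4017 0.03  ]
[0.0059 0.0041 0.0787]
[0.0061 0.0043 0.0787]
[0.0056 0.0037 0.0787]
```

```bash
python3 -m inch '[[[0.006,0.004,0.03,0,0,0,0],[0.006,0.004,0.06,0,0,0,0],[0.006,0.004,0.078,0,0,0,0],[0.006,0.004,0.078,0,0,0,0],[0.006,0.004,0.078,0,0,0,0],[0.006,0.004,0.078,0,0,0,1],[0.006,0.004,0.078,0,0,0,1],[0.006,0.004,0.078,0,0,0,1],[0.006,0.004,0.078,0,0,0,1],[0.006,0.004,0.078,0,0,0,1]]]' 80; python3 -m inch '[[[0,0,0,0,0,0,1],[0,0,0,0,0,0,1],[0,0,0,0,0,0,1]]]'
```

```text
clock: 6.8
position: [0.5682, 0.4021, 0.0919]
ee_rot: [0.823, 0.569, 0.001, -0.0]
ft_force: [0.6, -0.3, 6.3]
grip_width: 0.09
grasp_force: 78.5
clock: 7.1
position: [0.5682, 0.4021, 0.0919]
ee_rot: [0.823, 0.569, 0.001, -0.0]
ft_force: [0.9, -0.4, 6.4]
grip_width: 0.085
grasp_force: 78.5
```

```bash
python3 -m inch '[[[0,0,-0.01,0,0,0,1],[0,0,-0.02,0,0,0,1],[0,0,-0.04,0,0,0,1],[0,0,-0.06,0,0,0,1],[0,0,-0.08,0,0,0,1],[0,0,-0.1,0,0,0,1],[0,0,-0.1,0,0,0,1],[0,0,-0.1,0,0,0,1]]]'
python3 - <<'E'
from h import *
im,K,R,t=cam("wrist"); im2,K2,R2,t2=cam("scene")
X=np.array(obs()["position"]); u,v=proj(X-[0,0,.04],K2,R2,t2).astype(int); u,v=max(u,80),max(v,60)
a=cv2.resize(im2[v-60:v+60,u-70:u+70],(420,360),interpolation=cv2.INTER_CUBIC)
cv2.imwrite("pics/lift.png",np.hstack([a,cv2.resize(im[200:480,160:480],(380,360))]))
print(obs()["ft_force"])
E
```

```text
clock: 7.9
position: [0.5672, 0.4016, 0.1902]
ee_rot: [0.823, 0.569, 0.0, -0.0]
ft_force: [-0.0, -0.4, -2.6]
grip_width: 0.086
grasp_force: 78.4
[-0.19834932 -0.1906113  -2.24615476]
```

View pics/lift.png

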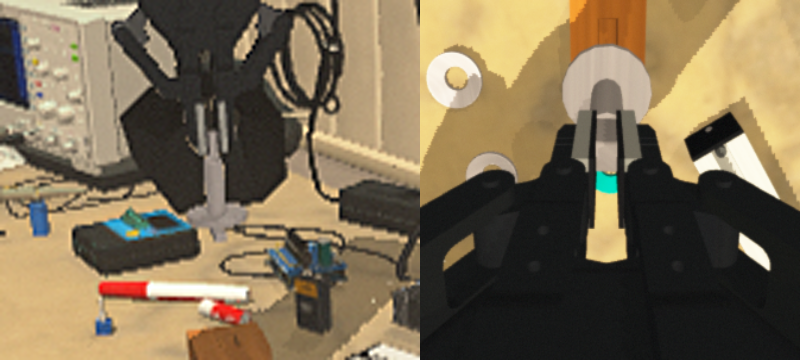

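The arbor is lifted with the foot clear, and the empty pocket runs along tool x, so the foot lies along tool x as expected. Next I go over the rail, turned to line up with it.

```bash
python3 -m inch '[[[-0.02,0.018,0,0,0,-0.1,1],[-0.05,0.042,0,0,0,-0.2,1],[-0.08,0.068,0,0,0,-0.3,1],[-0.11,0.094,0,0,0,-0.4,1],[-0.14,0.12,0,0,0,-0.5,1],[-0.146,0.126,0,0,0,-0.546,1],[-0.146,0.126,0,0,0,-0.546,1],[-0.146,0.126,0,0,0,-0.546,1],[-0.146,0.126,0,0,0,-0.546,1],[-0.146,0.126,0,0,0,-0.546,1]]]'
python3 - <<'E'
from h import *
np.set_printoptions(precision=4,suppress=True)
im,K,R,t=cam("wrist"); o=obs(); print(Ro.from_quat(o["ee_rot"]).as_matrix()[:,0],o["joint_pos"])
cv2.imwrite("pics/rail.png",im)
for u in ([.634,.221,.032],[.623,.296,.032],[.652,.142,.032]): print(proj(u,K,R,t))
E
```

```text
clock: 9.0
position: [0.6329, 0.2222, 0.19]
ee_rot: [0.638, 0.77, -0.0, -0.0]
ft_force: [-0.2, 0.2, -1.7]
grip_width: 0.086
grasp_force: 78.4
[-0.1853  0.9827  0.0003] [-0.6855  0.483   0.3924  1.4216 -0.1872  1.274  -0.0924]
[318.2544 234.7832]
[322.3113 143.0879]
[321.3574 319.5863]
```

View pics/rail.png

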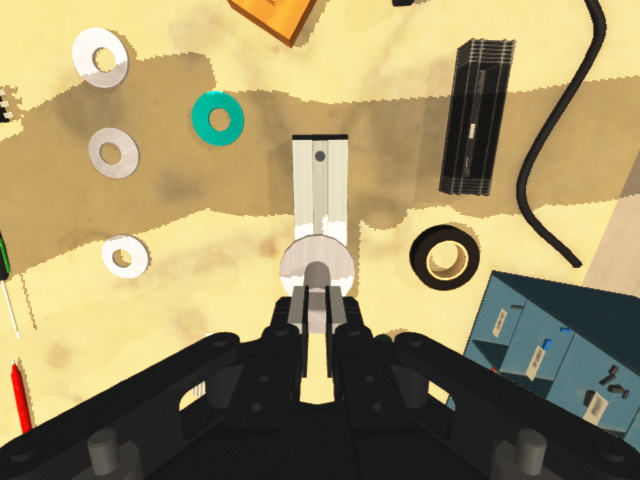

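Run:
```python
from h import *
np.set_printoptions(precision=4,suppress=True,linewidth=200)
im=cv2.imread("pics/rail.png").astype(float).mean(2)
for a,b in ((142,150),(165,180),(180,200),(205,215)): print(a,np.round(im[a:b,288:354].mean(0)).astype(int))
o=obs();c=imaging.calibration("wrist");K=np.array(c["mtx"]);T=np.eye(4);T[:3,:3]=Ro.from_quat(o["ee_rot"]).as_matrix();T[:3,3]=o["position"]
W=np.linalg.inv(T@np.array(c["tool_from_camera"]));R,t=W[:3,:3],W[:3,3]
for p in ((320,146),(320,172),(321,190),(321,210),(321,235)):
    X=onz(p,.032,K,R,t); print(p,X,rows_to(X))
print(rows_to(onz((347,172),.032,K,R,t))-rows_to(onz((293,172),.032,K,R,t)))
```

```text
142 [122 122 124 131 175 218 221 219 216 217 218 219 221 220 220 222 221 219 217 218 221 221 220 213 174 193 199 201 201 202 204 205 206 202 198 197 202 202 199 182 198 220 221 219 217 218 219 220 222
 220 220 222 221 219 218 218 220 221 220 213 160 148 149 150 149 149]
165 [125 124 123 122 128 197 219 220 217 216 216 217 219 220 219 220 221 220 217 217 218 220 220 218 193 197 197 199 199 198 200 203 204 201 195 195 200 202 198 179 197 219 221 218 216 216 217 219 220
 219 220 221 220 217 216 217 219 220 218 192 162 155 156 156 157 157]
180 [135 135 134 134 135 157 214 220 218 215 215 215 217 219 219 220 221 220 218 216 216 218 220 219 206 200 197 198 197 196 196 200 202 199 194 194 199 202 198 179 197 219 220 218 216 215 216 218 219
 219 220 221 219 217 216 217 218 220 215 170 156 154 155 155 154 154]
205 [141 140 140 139 138 141 199 218 219 216 215 215 215 216 217 219 221 220 218 215 215 216 218 220 215 183 193 197 197 195 194 197 198 196 193 193 198 200 198 179 198 218 219 217 215 215 216 217 218
 219 220 221 218 215 215 216 218 219 209 150 141 143 142 142 141 142]
(320, 146) [0.6218 0.2931 0.032 ] [0.072  0.0022 0.1581]
(320, 172) [0.6256 0.273  0.032 ] [0.0515 0.0022 0.1581]
(321, 190) [0.6292 0.2588 0.032 ] [0.0369 0.0031 0.1581]
(321, 210) [0.6324 0.2423 0.032 ] [0.0201 0.0032 0.1581]
(321, 235) [0.6365 0.2209 0.032 ] [-0.0017  0.0033  0.1581]
[ 0.      0.0443 -0.    ]
```

Run:
```python
from h import *
im=cv2.imread("pics/rail.png").astype(float).mean(2)
for r in (262,268,274): print(r,np.round(im[r,274:288]).astype(int),np.round(im[r,346:362]).astype(int))
print(np.round(im[335:345,296:344].mean(0)).astype(int)); print(np.round(im[372,296:344]).astype(int))
print(np.array(imaging.calibration("wrist")["tool_from_camera"]).round(4))
```

```text
262 [209 209 209 208 209 204 176 192 201 205 205 204 209 209] [212 210 209 209 211 211 210 187 160 155 152 155 166 203 211 212]
268 [209 208 209 208 209 205 201 200 203 202 204 207 207 210] [211 210 207 210 210 212 214 210 175 156 151 153 169 205 212 213]
274 [207 208 207 207 206 193 195 199 203 203 201 192 193 196] [211 208 208 209 210 212 211 212 198 164 157 164 205 214 214 214]
[ 25  26  26  25  25  28  36  37  38  37  29  43 136 209 216 216 216 216
 216 216 216 215 215 215 215 216 216 216 213 152  59  30  36  38  38  37
  28  25  23  23  25  26  26  26  26  26  26  27]
[ 36  33  32  28  25  30  60  45  39  37  78 205 212 213 214 215 216 216
 216 216 216 216 216 216 216 216 216 217 218 218 211 107  43  38  41  61
  34  24  27  29  28  30  24  23  23  22  21  25]
[[ 6.000e-04 -9.625e-01 -2.714e-01  6.990e-02]
 [ 1.000e+00  5.000e-04  3.000e-04 -6.000e-04]
 [-1.000e-04 -2.714e-01  9.625e-01 -1.260e-01]
 [ 0.000e+00  0.000e+00  0.000e+00  1.000e+00]]
```

```bash
python3 -m inch '[[[0,0.0025,0,0,0,0,1],[0,0.0025,0.03,0,0,0,1],[0,0.0025,0.06,0,0,0,1],[0,0.0025,0.068,0,0,0,1],[0,0.0025,0.072,0,0,0,1],[0,0.0025,0.076,0,0,0,1],[0,0.0025,0.08,0,0,0,1],[0,0.0025,0.084,0,0,0,1],[0,0.0025,0.084,0,0,0,1]]]'; python3 -m inch '[[[0,0,0,0,0,0,1],[0,0,0,0,0,0,1]]]'
```

```text
clock: 9.95
position: [0.636, 0.221, 0.1062]
ee_rot: [0.639, 0.769, -0.0, -0.0]
ft_force: [-0.0, -0.3, -2.6]
grip_width: 0.089
grasp_force: 78.4
clock: 10.15
position: [0.6362, 0.221, 0.1067]
ee_rot: [0.639, 0.769, 0.0, 0.0]
ft_force: [0.1, 0.5, -2.0]
grip_width: 0.088
grasp_force: 78.4
```

```bash
python3 -m inch '[[[0,0,0.003,0,0,0,1],[0,0,0.005,0,0,0,1],[0,0,0.0065,0,0,0,1],[0,0,0.0065,0,0,0,1],[0,0,0.0065,0,0,0,1]]]'; python3 -m inch '[[[0,0,0.001,0,0,0,1],[0,0,0.001,0,0,0,1]]]'
```

```text
clock: 10.65
position: [0.6362, 0.221, 0.0999]
ee_rot: [0.639, 0.769, 0.0, 0.0]
ft_force: [-0.9, -0.5, -0.7]
grip_width: 0.091
grasp_force: 78.6
clock: 10.85
position: [0.6363, 0.221, 0.0998]
ee_rot: [0.639, 0.769, 0.0, 0.0]
ft_force: [-2.5, -1.4, 7.2]
grip_width: 0.086
grasp_force: 79.6
```

```bash
python3 -m inch '[[[0,0,-0.0005,0,0,-0.15,1],[0,0,-0.0005,0,0,-0.3,1],[0,0,-0.0005,0,0,-0.45,1],[0,0,-0.0005,0,0,-0.6,1],[0,0,-0.0005,0,0,-0.75,1],[0,0,-0.0005,0,0,-0.9,1],[0,0,-0.0005,0,0,-1.05,1],[0,0,-0.0005,0,0,-1.2,1],[0,0,-0.0005,0,0,-1.35,1],[0,0,-0.0005,0,0,-1.5,1]]]'; python3 -m inch '[[[0,0,0,0,0,-0.08,1],[0,0,0,0,0,-0.08,1],[0,0,0,0,0,-0.08,1]]]'
```

```text
clock: 11.85
position: [0.6364, 0.221, 0.0999]
ee_rot: [-0.06, 0.998, 0.0, 0.0]
ft_force: [-0.3, -0.2, 1.0]
grip_width: 0.083
grasp_force: 79.0
clock: 12.15
position: [0.6365, 0.221, 0.0998]
ee_rot: [-0.096, 0.995, 0.0, 0.0]
ft_force: [-0.3, -0.8, 3.4]
grip_width: 0.087
grasp_force: 79.3
```

```bash
python3 -m inch '[[[0,0,0,0,0,0,0.4],[0,0,0,0,0,0,0.4],[0,0,-0.03,0,0,0,0],[0,0,-0.08,0,0,0,0],[0,0,-0.12,0,0,0,0],[0.03,0.05,-0.12,0,0,0,0],[0.06,0.1,-0.12,0,0,0,0],[0.08,0.14,-0.12,0,0,0,0],[0.08,0.14,-0.12,0,0,0,0],[0.08,0.14,-0.12,0,0,0,0]]]'
cat > wash.py <<'E'
from h import *
def measure(im,K,R,t,guess,half=30):
    """fit outer & hole ellipses of a washer; return centres (sub-px)"""
    u,v=np.round(proj([*guess,.005],K,R,t)).astype(int)
    if not(half<u<640-half and half<v<480-half): return None
    s=im[v-half:v+half,u-half:u+half]; s=cv2.resize(s,None,fx=6,fy=6,interpolation=cv2.INTER_CUBIC)
    hsv=cv2.cvtColor(s,cv2.COLOR_BGR2HSV); _,m=cv2.threshold(hsv[...,1],0,255,cv2.THRESH_BINARY_INV+cv2.THRESH_OTSU)
    m=cv2.morphologyEx(m,cv2.MORPH_OPEN,np.ones((7,7)))
    cs,h=cv2.findContours(m,cv2.RETR_CCOMP,cv2.CHAIN_APPROX_NONE)
    o=[i for i in range(len(cs)) if h[0][i][3]<0]; i=max(o,key=lambda i:cv2.contourArea(cs[i]))
    k=[j for j in range(len(cs)) if h[0][j][3]==i]
    if not k: return None
    j=max(k,key=lambda j:cv2.contourArea(cs[j]))
    f=lambda e:((np.array(e[0])+.5)/6-.5+[u-half,v-half],np.round(np.array(e[1])/6,1))
    A,B=f(cv2.fitEllipse(cv2.convexHull(cs[i]))),f(cv2.fitEllipse(cv2.convexHull(cs[j])))
    return A,B
W={1:(.438,.409),2:(.433,.326),3:(.442,.25),4:(.456,.154),5:(.469,-.006)}
def report(im,K,R,t,W=W):
    C=-R.T@t
    for n,g in W.items():
        r=measure(im,K,R,t,g)
        if r is None: print(n,"none"); continue
        (a,sa),(b,sb)=r
        Pa,Pb=onz(a,0.004,K,R,t),onz(b,0.004,K,R,t)
        away=(Pa-C)[:2]; away/=np.linalg.norm(away); 
        print(n,"outer",Pa[:2].round(4),sa,"hole",sb,"hole shift away mm",round(float((Pb-Pa)[:2]@away)*1000,2),"perp",round(float(np.cross((Pb-Pa)[:2],away))*1000,2),"tan",round(np.linalg.norm((Pa-C)[:2])/C[2],2))
if __name__=="__main__":
    import sys; im,K,R,t=cam("wrist"); cv2.imwrite(sys.argv[1],im); report(im,K,R,t); print(Ro.from_quat(obs()["ee_rot"]).as_matrix()[:2,:2].round(3).tolist(),obs()["joint_pos"].round(2) )
E
python3 wash.py pics/v1.png 2>&1 | grep -v Warn
```

```text
clock: 13.15
position: [0.5285, 0.3455, 0.2192]
ee_rot: [-0.099, 0.995, 0.0, -0.0]
ft_force: [0.3, -0.9, 1.2]
grip_width: 0.498
grasp_force: 0.0
  print(n,"outer",Pa[:2].round(4),sa,"hole",sb,"hole shift away mm",round(float((Pb-Pa)[:2]@away)*1000,2),"perp",round(float(np.cross((Pb-Pa)[:2],away))*1000,2),"tan",round(np.linalg.norm((Pa-C)[:2])/C[2],2))
1 outer [0.4392 0.4131] [46.1 50. ] hole [19.2 20.7] hole shift away mm -1.34 perp 0.3 tan 0.24
2 outer [0.4324 0.327 ] [48.1 50.7] hole [20.1 21.3] hole shift away mm -0.92 perp 0.04 tan 0.08
3 outer [0.4426 0.2532] [47.1 50.8] hole [19.5 21.7] hole shift away mm 1.11 perp -0.4 tan 0.24
4 none
5 none
[[-0.981, -0.194], [-0.194, 0.981]] [-0.65  0.36  0.    1.48 -0.    1.3   1.12]
```

View pics/v1.png

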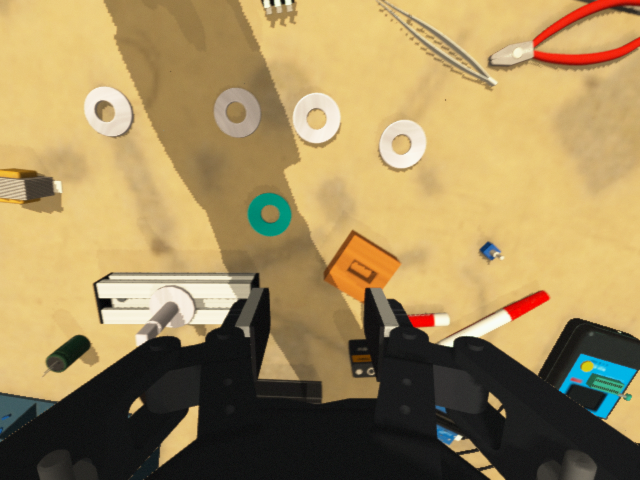

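Arbor stands upright in the rail at (172,306). Springs are at (402,144), (317,118), (237,112) and (108,111), and the turquoise one is at (270,214).

```bash
python3 -m inch '[[[0.01,-0.05,0,0,0,0,0],[0.02,-0.1,0,0,0,0,0],[0.03,-0.15,0,0,0,0,0],[0.04,-0.2,0,0,0,0,0],[0.05,-0.25,0,0,0,0,0],[0.05,-0.25,0,0,0,0,0],[0.05,-0.25,0,0,0,0,0],[0.05,-0.25,0,0,0,0,0]]]'
sed -i 's/opened/opened/; s/,"perp",round(float(np.cross((Pb-Pa)\[:2\],away))\*1000,2)//; s/W={1/W={6:(.445,-.094),1/' wash.py
python3 wash.py pics/v2.png
python3 - <<'E'
from h import *
from wash import *
im=cv2.imread("pics/v2.png");
E
```

```text
clock: 14.0
position: [0.53, 0.088, 0.2192]
ee_rot: [-0.097, 0.995, 0.0, 0.0]
ft_force: [0.3, 0.6, -0.2]
grip_width: 0.498
grasp_force: 0.0
6 outer [ 0.4448 -0.0916] [45.3 53.2] hole [13.  18.9] hole shift away mm 2.62 tan 0.49
1 none
2 outer [0.4317 0.331 ] [42.9 52.1] hole [16.4 21. ] hole shift away mm -3.82 tan 0.74
3 outer [0.4419 0.2534] [43.3 49.6] hole [17.3 20.9] hole shift away mm 2.41 tan 0.52
4 none
5 outer [ 0.4689 -0.0036] [45.2 48.9] hole [19.4 21.1] hole shift away mm 1.02 tan 0.23
[[-0.981, -0.194], [-0.194, 0.981]] [-0.37  0.16  0.13  1.74 -0.02  1.25  1.53]
```

View pics/v2.png

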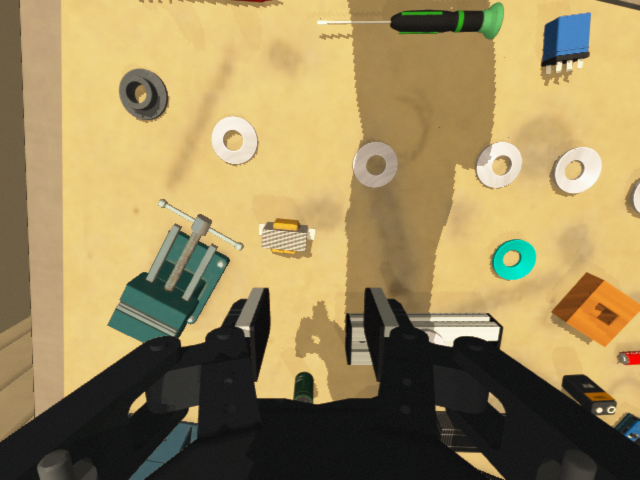

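Run:
```python
import cv2,numpy as np
for f,(u,v) in (("v1",(108,111)),("v2",(375,164)),("v1",(317,118)),("v1",(237,112)),("v1",(402,144)),("v2",(235,140))):
    im=cv2.imread(f"pics/{f}.png"); s=cv2.resize(im[v-30:v+30,u-30:u+30],None,fx=6,fy=6,interpolation=cv2.INTER_CUBIC)
    S=cv2.cvtColor(s,cv2.COLOR_BGR2HSV)[...,1]; 
    out=[]
    for th in (40,50,60,70):
        m=(S<th).astype(np.uint8)*255; m=cv2.morphologyEx(m,cv2.MORPH_OPEN,np.ones((9,9)))
        cs,h=cv2.findContours(m,cv2.RETR_CCOMP,cv2.CHAIN_APPROX_NONE)
        if h is None: continue
        i=max((i for i in range(len(cs)) if h[0][i][3]<0),key=lambda i:cv2.contourArea(cs[i]))
        k=[j for j in range(len(cs)) if h[0][j][3]==i and cv2.contourArea(cs[j])>2000]
        e=lambda c:np.array(cv2.fitEllipse(cv2.convexHull(c))[0])/6+[u-30,v-30]
        if k: out.append((th,e(cs[i]).round(1).tolist(),(e(cs[k[0]])-e(cs[i])).round(1).tolist()))
    print(f,u,v,out)
```

```text
v1 108 111 [(50, [108.1, 111.4], [-3.2, -0.2]), (60, [108.3, 111.5], [-3.0, -0.2]), (70, [108.3, 111.5], [-2.9, -0.2])]
v2 375 164 [(60, [375.1, 164.6], [0.7, 0.5]), (70, [375.1, 164.6], [0.7, 0.5])]
v1 317 118 [(40, [316.6, 117.8], [-1.3, -1.1]), (50, [316.5, 117.8], [-0.0, 1.0]), (60, [316.5, 117.8], [0.0, 1.0]), (70, [316.5, 117.9], [0.0, 1.0])]
v1 237 112 [(60, [237.5, 112.6], [-1.1, -0.2]), (70, [237.5, 112.6], [-1.2, -0.1])]
v1 402 144 [(40, [402.7, 143.9], [-5.0, -1.4]), (50, [402.7, 144.0], [-1.4, 0.3]), (60, [402.7, 144.0], [-1.4, 0.4]), (70, [402.7, 144.0], [-1.4, 0.4])]
v2 235 140 [(40, [234.2, 140.1], [-1.0, 0.3]), (50, [234.4, 140.1], [-1.1, 0.2]), (60, [234.4, 140.1], [-1.1, 0.2]), (70, [234.4, 140.2], [-1.1, 0.2])]
```

All classed: crown up are #3, #4 and #5; dished up are #1 and #2. Stack order is 5(U), 2(D), 4(U), 1(D), 3(U), so no flips are needed.

```bash
python3 -m inch '[[[0.025,-0.025,0.03,0,0,0,-0.35],[0.05,-0.05,0.06,0,0,0,-0.35],[0.078,-0.078,0.09,0,0,0,-0.35],[0.078,-0.078,0.1,0,0,0,-0.35],[0.078,-0.078,0.1,0,0,0,-0.35],[0.078,-0.078,0.1,0,0,0,-0.35]]]'
cat > at.py <<'E'
# measure washer near TCP: prints world centre and shift in tool axes. args: U/D, [gx gy]
import sys
from wash import *
im,K,R,t=cam("wrist"); cv2.imwrite("pics/last.png",im); o=obs()
g=tuple(map(float,sys.argv[2:4])) if len(sys.argv)>3 else tuple(o["position"][:2])
z={"U":.004,"D":.009,"C":.004}[sys.argv[1]]
for rep in range(2):
    r=measure(im,K,R,t,g,46 if o["position"][2]<.2 else 30)
    if r is None: print("none",proj([*g,.004],K,R,t)); sys.exit()
    (a,sa),(b,sb)=r; P=onz(a,z,K,R,t); g=P[:2]
zh=.009 if sys.argv[1]=="U" else .0
print("outer",P.round(4),sa,"hole",onz(b,zh,K,R,t).round(4),sb,"px",a.round(),"shift",rows_to(P,o).round(4))
E
python3 at.py U .469 -.004; cp pics/last.png pics/a5.png
```

```text
clock: 14.65
position: [0.4693, -0.0021, 0.12]
ee_rot: [-0.098, 0.995, 0.0, 0.0]
ft_force: [-0.2, 0.3, 0.6]
grip_width: 0.68
grasp_force: 0.0
outer [ 0.4688 -0.0038  0.004 ] [57.6 59.4] hole [ 0.4691 -0.0037  0.009 ] [24.2 26.1] px [313. 245.] shift [ 0.0013 -0.0015  0.1163]
```

```bash
python3 -m inch '[[[0.001,-0.0015,0.04,0,0,0,-0.35],[0.001,-0.0015,0.08,0,0,0,-0.35],[0.001,-0.0015,0.1,0,0,0,-0.35],[0.001,-0.0015,0.104,0,0,0,-0.35],[0.001,-0.0015,0.105,0,0,0,0.2],[0.001,-0.0015,0.105,0,0,0,0.2],[0.001,-0.0015,0.105,0,0,0,0.2],[0.001,-0.0015,0.105,0,0,0,0.2],[0.001,-0.0015,0.105,0,0,0,0.2]]]' 40
```

```text
clock: 15.6
position: [0.4688, -0.0049, 0.0156]
ee_rot: [-0.097, 0.995, 0.0, 0.001]
ft_force: [-0.3, 0.5, 7.6]
grip_width: 0.474
grasp_force: 44.5
```

```bash
python3 -m inch '[[[0,0,-0.04,0,0,0,0.2],[0,0,-0.09,0,0,0,0.2],[0,0,-0.135,0,0,0,0.2],[-0.035,0.032,-0.135,0,0,0,0.2],[-0.07,0.063,-0.135,0,0,0,0.2],[-0.105,0.095,-0.135,0,0,0,0.2],[-0.14,0.126,-0.135,0,0,0,0.2],[-0.175,0.158,-0.135,0,0,0,0.2],[-0.209,0.189,-0.135,0,0,0,0.2],[-0.209,0.189,-0.135,0,0,0,0.2]]]'
python3 -m inch '[[[0,0,0,0,0,0,0.2],[0,0,0,0,0,0,0.2]]]'
python3 - <<'E'
from h import *
o=obs(); print(rows_to([.637,.221,.0545]),o["ft_force"])
im,K,R,t=cam("wrist"); cv2.imwrite("pics/h1.png",im); 
K2,R2,t2=[np.array(imaging.calibration("top")[k]) for k in("mtx","R","t")]
im2,_,_,_=cam("scene"); X=o["position"]; K3,R3,t3=[np.array(imaging.calibration("scene")[k]) for k in("mtx","R","t")]
u,v=proj([X[0],X[1],.09],K3,R3,t3).astype(int)
cv2.imwrite("pics/h1c.png",np.hstack([cv2.resize(im2[v-45:v+45,u-50:u+50],(400,360),interpolation=cv2.INTER_CUBIC),cv2.resize(im[210:435,190:440],(400,360))]))
E
```

```text
clock: 16.6
position: [0.6368, 0.2273, 0.1481]
ee_rot: [-0.1, 0.995, 0.001, -0.0]
ft_force: [-0.7, 0.1, 0.6]
grip_width: 0.474
grasp_force: 40.8
clock: 16.8
position: [0.6361, 0.2193, 0.1496]
ee_rot: [-0.096, 0.995, -0.0, 0.0]
ft_force: [0.8, -0.1, -0.2]
grip_width: 0.478
grasp_force: 40.8
[-0.00126069  0.00159694  0.09506829] [ 0.7538031  -0.12271636 -0.2366549 ]
```

View pics/h1c.png

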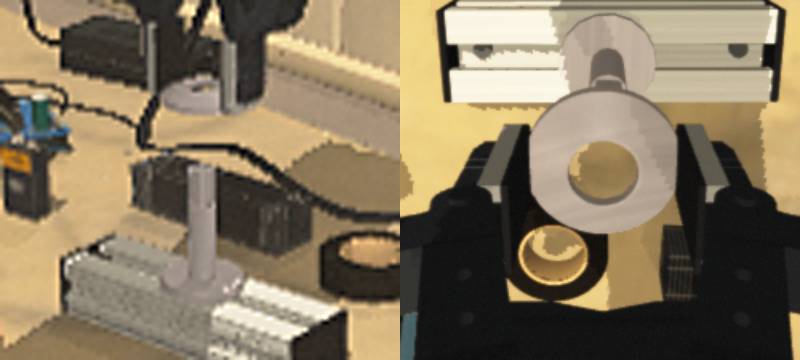

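Spring held level in the fingers, arbor standing with its flange on the rail.

```bash
cat > fl.py <<'E'
# fit flange circle & washer outer using bright unsaturated mask is fragile; take clicked extents
from h import *
import sys
p=lambda s:tuple(map(float,s.split(",")))
o=obs();c=imaging.calibration("wrist");K=np.array(c["mtx"]);T=np.eye(4);T[:3,:3]=Ro.from_quat(o["ee_rot"]).as_matrix();T[:3,3]=o["position"]
W=np.linalg.inv(T@np.array(c["tool_from_camera"]));R,t=W[:3,:3],W[:3,3]
for a in sys.argv[1:]:
    u,v,z=p(a); X=onz((u,v),z,K,R,t); print(a,X.round(4),rows_to(X,o).round(4))
E
python3 fl.py 319.4,250,.038 316.9,310,.139 316,309,.139
python3 - <<'E'
import cv2
im=cv2.imread("pics/h1.png"); c=im[205:365,255:385]; cv2.imwrite("pics/h1d.png",cv2.resize(c,None,fx=3.75,fy=3.75,interpolation=cv2.INTER_CUBIC)[:600])
E
```

```text
319.4,250,.038 [0.6375 0.2226 0.038 ] [-0.0019  0.0032  0.1119]
316.9,310,.139 [0.6353 0.2202 0.139 ] [0.0006 0.0013 0.0109]
316,309,.139 [0.6349 0.2197 0.139 ] [0.0011 0.0009 0.0109]
```

View pics/h1d.png

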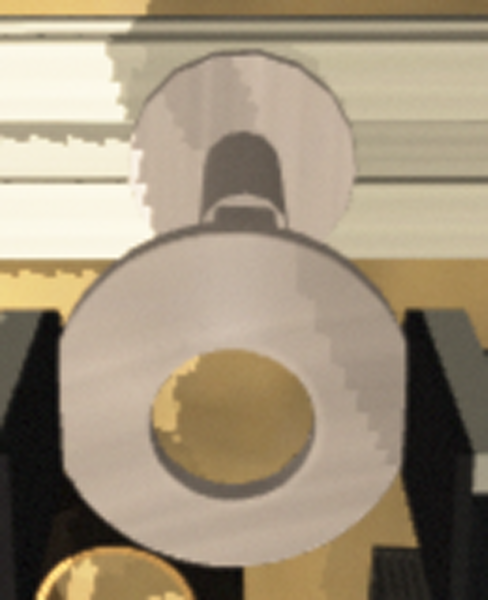

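```bash
python3 -m inch '[[[0,0,0.005,0,0,0,0.2],[0,0,0.005,0,0,0,0.2]]]'; python3 -c "
from h import *
print(rows_to([.6366,.2212,.0545]).round(4))"
```

```text
clock: 17.1
position: [0.6357, 0.2198, 0.1438]
ee_rot: [-0.097, 0.995, -0.0, -0.0]
ft_force: [-0.1, 0.2, 0.1]
grip_width: 0.482
grasp_force: 40.8
[-0.0012  0.0012  0.0893]
```

```bash
python3 -m inch '[[[-0.001,0.0012,0.01,0,0,0,0.2],[-0.001,0.0012,0.025,0,0,0,0.2],[-0.001,0.0012,0.04,0,0,0,0.2],[-0.001,0.0012,0.05,0,0,0,0.2],[-0.001,0.0012,0.06,0,0,0,0.2],[-0.001,0.0012,0.07,0,0,0,0.2],[-0.001,0.0012,0.08,0,0,0,0.2],[-0.001,0.0012,0.086,0,0,0,0.2],[-0.001,0.0012,0.086,0,0,0,0.2],[-0.001,0.0012,0.086,0,0,0,0.2]]]'
```

```text
clock: 18.1
position: [0.6371, 0.2219, 0.0585]
ee_rot: [-0.097, 0.995, 0.0, 0.0]
ft_force: [0.1, 0.0, -0.1]
grip_width: 0.476
grasp_force: 40.8
```

```bash
python3 -m inch '[[[0,0,0.002,0,0,0,0.2],[0,0,0.0035,0,0,0,0.2],[0,0,0.0035,0,0,0,0.2],[0,0,0.0035,0,0,0,-0.25],[0,0,0.0035,0,0,0,-0.25],[0,0,0.0035,0,0,0,-0.25]]]'; python3 -m inch '[[[0,0,-0.03,0,0,0,-0.25],[0,0,-0.08,0,0,0,-0.25],[0,0,-0.13,0,0,0,-0.25],[0,0,-0.16,0,0,0,-0.25],[0,0,-0.16,0,0,0,-0.25],[0,0,-0.16,0,0,0,-0.25]]]'
python3 - <<'E'
from wash import *
im,K,R,t=cam("wrist"); cv2.imwrite("pics/p1.png",im); print(rows_to([.433,.3275,.12]).round(4))
u,v=proj([.637,.221,.04],K,R,t).astype(int); print(u,v)
for p in (u,v),: cv2.imwrite("pics/p1c.png",cv2.resize(im[v-50:v+90,u-80:u+80],None,fx=3,fy=3,interpolation=cv2.INTER_CUBIC))
E
```

```text
clock: 18.7
position: [0.637, 0.2219, 0.0549]
ee_rot: [-0.097, 0.995, 0.0, 0.0]
ft_force: [0.8, 0.3, 0.4]
grip_width: 0.624
grasp_force: 0.0
clock: 19.3
position: [0.6371, 0.2219, 0.2154]
ee_rot: [-0.097, 0.995, 0.0, 0.001]
ft_force: [1.2, -0.0, -0.5]
grip_width: 0.626
grasp_force: 0.0
[0.1792 0.143  0.0942]
314 227
```

View pics/p1c.png

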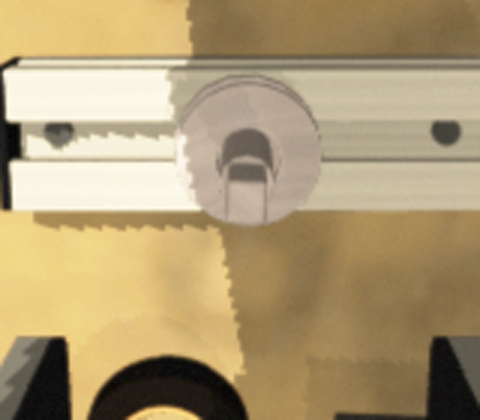

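The spring sits square on the flange round the shank. All 14 viewed pictures are used, so I go on by numbers. Next is #2 (dished up).

```bash
python3 -m inch '[[[0.035,0.028,0,0,0,0,-0.35],[0.07,0.056,0,0,0,0,-0.35],[0.1,0.084,0.02,0,0,0,-0.35],[0.13,0.112,0.05,0,0,0,-0.35],[0.16,0.13,0.08,0,0,0,-0.35],[0.179,0.143,0.094,0,0,0,-0.35],[0.179,0.143,0.094,0,0,0,-0.35],[0.179,0.143,0.094,0,0,0,-0.35],[0.179,0.143,0.094,0,0,0,-0.35]]]'
python3 at.py D .433 .3275
```

```text
clock: 20.25
position: [0.4347, 0.327, 0.1208]
ee_rot: [-0.096, 0.995, -0.0, 0.0]
ft_force: [0.9, -0.1, 0.2]
grip_width: 0.674
grasp_force: 0.0
outer [0.4321 0.3277 0.009 ] [58.8 60.9] hole [0.4335 0.328  0.    ] [24.4 25.7] px [317. 244.] shift [0.0026 0.0011 0.1121]
```

```bash
python3 -m inch '[[[0.0022,0.0008,0.04,0,0,0,-0.35],[0.0022,0.0008,0.08,0,0,0,-0.35],[0.0022,0.0008,0.1025,0,0,0,-0.35],[0.0022,0.0008,0.1025,0,0,0,-0.35],[0.0022,0.0008,0.1025,0,0,0,0.2],[0.0022,0.0008,0.1025,0,0,0,0.2],[0.0022,0.0008,0.1025,0,0,0,0.2],[0.0022,0.0008,0.1025,0,0,0,0.2],[0.0022,0.0008,0.1025,0,0,0,0.2]]]' 40
python3 -m inch '[[[0,0,-0.04,0,0,0,0.2],[0,0,-0.09,0,0,0,0.2],[0,0,-0.135,0,0,0,0.2],[0,0,-0.135,0,0,0,0.2]]]'; python3 -c "
from h import *
print(rows_to([.637,.2215,.16]).round(4))"
```

```text
clock: 21.2
position: [0.4322, 0.3286, 0.0196]
ee_rot: [-0.097, 0.995, 0.001, 0.001]
ft_force: [0.4, -0.5, 7.5]
grip_width: 0.477
grasp_force: 40.8
clock: 21.6
position: [0.4339, 0.3302, 0.1602]
ee_rot: [-0.097, 0.995, 0.003, 0.004]
ft_force: [0.2, 1.5, -0.8]
grip_width: 0.476
grasp_force: 40.9
[-0.1783 -0.1459  0.001 ]
```

```bash
python3 -m inch '[[[-0.036,-0.029,0,0,0,0,0.2],[-0.072,-0.058,0,0,0,0,0.2],[-0.108,-0.087,0,0,0,0,0.2],[-0.144,-0.116,0,0,0,0,0.2],[-0.179,-0.146,0,0,0,0,0.2],[-0.179,-0.146,0,0,0,0,0.2],[-0.179,-0.146,0,0,0,0,0.2],[-0.179,-0.146,0,0,0,0,0.2],[-0.179,-0.146,0,0,0,0,0.2]]]'; python3 -c "
from h import *
print(rows_to([.637,.2217,.067]).round(4),obs()['ft_force'])"
```

```text
clock: 22.5
position: [0.6342, 0.2207, 0.1534]
ee_rot: [-0.098, 0.995, 0.0, -0.0]
ft_force: [0.7, -0.1, 0.1]
grip_width: 0.474
grasp_force: 40.9
[-0.003   0.0003  0.0864] [ 0.66890921 -0.12513669  0.08813253]
```

```bash
python3 -m inch '[[[-0.003,0.0003,0.02,0,0,0,0.2],[-0.003,0.0003,0.04,0,0,0,0.2],[-0.003,0.0003,0.055,0,0,0,0.2],[-0.003,0.0003,0.07,0,0,0,0.2],[-0.003,0.0003,0.078,0,0,0,0.2],[-0.003,0.0003,0.083,0,0,0,0.2],[-0.003,0.0003,0.083,0,0,0,0.2],[-0.003,0.0003,0.083,0,0,0,0.2]]]'
```

```text
clock: 23.3
position: [0.6382, 0.2204, 0.0708]
ee_rot: [-0.097, 0.995, 0.0, 0.0]
ft_force: [-0.3, 0.7, -0.3]
grip_width: 0.479
grasp_force: 40.8
```

```bash
python3 -m inch '[[[0.0009,0.0013,0,0,0,0,0.2],[0.0009,0.0013,0.002,0,0,0,0.2],[0.0009,0.0013,0.0036,0,0,0,0.2],[0.0009,0.0013,0.0036,0,0,0,0.2]]]';  python3 -m inch '[[[0,0,0,0,0,0,-0.25],[0,0,0,0,0,0,-0.25],[0,0,0,0,0,0,-0.25],[0,0,-0.03,0,0,0,-0.25],[0,0,-0.08,0,0,0,-0.25],[0,0,-0.12,0,0,0,-0.25],[0,0,-0.15,0,0,0,-0.25],[0,0,-0.15,0,0,0,-0.25],[0,0,-0.15,0,0,0,-0.25]]]'
cat > stack.py <<'E'
# check stack: fit top washer outer circle assuming height z; print in tool/world, and candidate washers on the bench
import sys
from wash import *
im,K,R,t=cam("wrist"); cv2.imwrite(sys.argv[2],im); z=float(sys.argv[1])
u,v=np.round(proj([.637,.2215,z],K,R,t)).astype(int); h=45
s=cv2.cvtColor(im[v-h:v+h,u-h:u+h],cv2.COLOR_BGR2GRAY); s=cv2.resize(s,None,fx=4,fy=4,interpolation=cv2.INTER_CUBIC)
d=(R@np.array([.637,.2215,z])+t)[2]; r=K[0,0]*.022/d*4; print("expect r px",round(r/4,1),"at",u,v)
c=cv2.HoughCircles(cv2.GaussianBlur(s,(5,5),1),cv2.HOUGH_GRADIENT_ALT,1,5,param1=120,param2=.5,minRadius=int(r*.85),maxRadius=int(r*1.12))
if c is not None:
    for x,y,rr in c.reshape(-1,3)[:4]: print("circle r",round(rr/4,1),onz((x/4+u-h,y/4+v-h),z,K,R,t).round(4))
for w in spotter.look_for("washer_a_mid","wrist"): print(round(w["conf"],2),np.round(w["pixel"]),onz(w["pixel"],.0045,K,R,t)[:2].round(3))
E
python3 stack.py .056 pics/p2.png; python3 -c "
from h import *
print(rows_to([.456,.157,.12]).round(4))"
```

```text
clock: 23.7
position: [0.6371, 0.2213, 0.0668]
ee_rot: [-0.097, 0.995, 0.0, 0.0]
ft_force: [0.5, 1.0, 0.3]
grip_width: 0.476
grasp_force: 40.9
clock: 24.6
position: [0.6371, 0.2213, 0.2172]
ee_rot: [-0.097, 0.995, 0.0, 0.001]
ft_force: [0.3, 0.1, -0.8]
grip_width: 0.62
grasp_force: 0.0
expect r px 25.3 at 315 231
circle r 23.4 [0.6321 0.2223 0.056 ]
circle r 26.4 [0.6359 0.2222 0.056 ]
0.58 [258.  18.] [0.472 0.138]
[ 0.1891 -0.028   0.0957]
```

```bash
python3 -m inch '[[[0.045,-0.007,0,0,0,0,-0.35],[0.09,-0.014,0.02,0,0,0,-0.35],[0.13,-0.02,0.05,0,0,0,-0.35],[0.17,-0.026,0.08,0,0,0,-0.35],[0.189,-0.028,0.096,0,0,0,-0.35],[0.189,-0.028,0.096,0,0,0,-0.35],[0.189,-0.028,0.096,0,0,0,-0.35],[0.189,-0.028,0.096,0,0,0,-0.35]]]'
sed -i 's/cv2.THRESH_BINARY_INV+cv2.THRESH_OTSU)/cv2.THRESH_BINARY_INV+cv2.THRESH_OTSU) if TH is None else cv2.threshold(hsv[...,1],TH,255,cv2.THRESH_BINARY_INV)/; s/^def measure/TH=None\ndef measure/' wash.py
python3 at.py U .456 .157; sed 's/^from wash import \*/import wash; wash.TH=65\nfrom wash import */' at.py > at2.py; python3 at2.py U .456 .157
```

```text
clock: 25.5
position: [0.458, 0.1578, 0.1213]
ee_rot: [-0.097, 0.995, 0.0, 0.001]
ft_force: [0.4, -0.0, 0.0]
grip_width: 0.67
grasp_force: 0.0
outer [0.4648 0.1345 0.004 ] [57.1 59.3] hole [0.465  0.1347 0.009 ] [23.7 25.6] px [283. 248.] shift [-0.0019 -0.0242  0.1173]
outer [0.4648 0.1345 0.004 ] [56.6 58.9] hole [0.465  0.1347 0.009 ] [24.5 26.3] px [283. 248.] shift [-0.002  -0.0242  0.1172]
```

Spring #4 has been nudged about 2.5 cm aside; I re-centre over it.

```bash
python3 -m inch '[[[-0.002,-0.024,0,0,0,0,-0.35],[-0.002,-0.024,0,0,0,0,-0.35],[-0.002,-0.024,0,0,0,0,-0.35],[-0.002,-0.024,0,0,0,0,-0.35]]]' ; python3 at.py U .4648 .1345
```

```text
clock: 26.0
position: [0.4637, 0.1348, 0.1208]
ee_rot: [-0.097, 0.995, 0.0, 0.0]
ft_force: [0.9, -0.3, -0.0]
grip_width: 0.674
grasp_force: 0.0
outer [0.4648 0.1344 0.004 ] [57.5 59.2] hole [0.465  0.1345 0.009 ] [23.9 25.5] px [314. 247.] shift [-0.0011 -0.0008  0.1168]
```

```bash
python3 -m inch '[[[-0.001,-0.0008,0.04,0,0,0,-0.35],[-0.001,-0.0008,0.08,0,0,0,-0.35],[-0.001,-0.0008,0.1,0,0,0,-0.35],[-0.001,-0.0008,0.104,0,0,0,-0.35],[-0.001,-0.0008,0.1055,0,0,0,0.2],[-0.001,-0.0008,0.1055,0,0,0,0.2],[-0.001,-0.0008,0.1055,0,0,0,0.2],[-0.001,-0.0008,0.1055,0,0,0,0.2],[-0.001,-0.0008,0.1055,0,0,0,0.2]]]' 40
python3 -m inch '[[[0,0,-0.04,0,0,0,0.2],[0,0,-0.09,0,0,0,0.2],[0,0,-0.135,0,0,0,0.2],[0,0,-0.145,0,0,0,0.2],[0,0,-0.145,0,0,0,0.2]]]'; python3 -c "
from h import *
print(rows_to([.637,.2215,.16]).round(4))"
```

```text
clock: 26.95
position: [0.4651, 0.1338, 0.0159]
ee_rot: [-0.097, 0.995, 0.0, 0.001]
ft_force: [-0.8, 0.1, 2.5]
grip_width: 0.472
grasp_force: 40.7
clock: 27.45
position: [0.4656, 0.134, 0.162]
ee_rot: [-0.097, 0.995, 0.001, 0.002]
ft_force: [0.0, -0.3, -0.9]
grip_width: 0.475
grasp_force: 40.7
[-0.185   0.0528  0.0028]
```

```bash
python3 -m inch '[[[-0.045,0.013,0,0,0,0,0.2],[-0.09,0.026,0,0,0,0,0.2],[-0.135,0.04,0,0,0,0,0.2],[-0.17,0.05,0,0,0,0,0.2],[-0.185,0.053,0,0,0,0,0.2],[-0.185,0.053,0,0,0,0,0.2],[-0.185,0.053,0,0,0,0,0.2],[-0.185,0.053,0.02,0,0,0,0.2],[-0.185,0.053,0.03,0,0,0,0.2],[-0.185,0.053,0.03,0,0,0,0.2]]]';python3 -m inch '[[[0,0,0,0,0,0,0.2],[0,0,0,0,0,0,0.2]]]'; python3 -c "
from h import *
print(rows_to([.637,.2215,.0725]).round(4),obs()['ft_force'])"
```

```text
clock: 28.45
position: [0.6341, 0.2205, 0.1282]
ee_rot: [-0.097, 0.995, -0.0, -0.002]
ft_force: [-0.0, -1.0, -0.2]
grip_width: 0.475
grasp_force: 40.7
clock: 28.65
position: [0.6361, 0.2213, 0.1312]
ee_rot: [-0.097, 0.995, 0.0, 0.001]
ft_force: [0.2, -0.7, -0.5]
grip_width: 0.475
grasp_force: 40.7
[-0.0008  0.      0.0587] [ 0.17335708 -0.69734087 -0.49592041]
```

```bash
python3 -m inch '[[[-0.0008,0,0.01,0,0,0,0.2],[-0.0008,0,0.025,0,0,0,0.2],[-0.0008,0,0.04,0,0,0,0.2],[-0.0008,0,0.05,0,0,0,0.2],[-0.0008,0,0.055,0,0,0,0.2],[-0.0008,0,0.057,0,0,0,0.2],[-0.0008,0,0.0585,0,0,0,0.2],[-0.0008,0,0.0585,0,0,0,0.2],[-0.0008,0,0.0585,0,0,0,0.2]]]'
```

```text
clock: 29.55
position: [0.637, 0.2215, 0.0723]
ee_rot: [-0.097, 0.995, 0.0, 0.0]
ft_force: [0.3, 0.6, 0.6]
grip_width: 0.474
grasp_force: 40.7
```

```bash
python3 -m inch '[[[0,0,0,0,0,0,-0.25],[0,0,0,0,0,0,-0.25],[0,0,0,0,0,0,-0.25],[0,0,-0.03,0,0,0,-0.25],[0,0,-0.08,0,0,0,-0.25],[0,0,-0.12,0,0,0,-0.25],[0,0,-0.15,0,0,0,-0.25],[0,0,-0.15,0,0,0,-0.25],[0,0,-0.15,0,0,0,-0.25]]]'
python3 stack.py .065 pics/p3.png
python3 -m inch '[[[0.03,0.04,0,0,0,0,-0.35],[0.06,0.08,0,0,0,0,-0.35],[0.09,0.12,0.02,0,0,0,-0.35],[0.12,0.16,0.05,0,0,0,-0.35],[0.15,0.2,0.08,0,0,0,-0.35],[0.157,0.226,0.1,0,0,0,-0.35],[0.157,0.226,0.102,0,0,0,-0.35],[0.157,0.226,0.102,0,0,0,-0.35],[0.157,0.226,0.102,0,0,0,-0.35]]]'
python3 at.py D .439 .413
```

```text
clock: 30.45
position: [0.6369, 0.2215, 0.2223]
ee_rot: [-0.097, 0.995, 0.0, 0.001]
ft_force: [-0.5, -0.1, -1.2]
grip_width: 0.626
grasp_force: 0.0
expect r px 25.6 at 315 233
circle r 25.8 [0.6347 0.2214 0.065 ]
circle r 25.9 [0.6291 0.224  0.065 ]
0.77 [320. 223.] [0.641 0.227]
clock: 31.45
position: [0.44, 0.4117, 0.1196]
ee_rot: [-0.096, 0.995, -0.0, 0.0]
ft_force: [0.3, -0.5, 1.1]
grip_width: 0.673
grasp_force: 0.0
outer [0.439  0.4126 0.009 ] [59.1 60.9] hole [0.4404 0.4129 0.    ] [24.1 25.8] px [317. 247.] shift [0.0013 0.0013 0.1111]
```

```bash
python3 -m inch '[[[0.0008,0.0011,0.04,0,0,0,-0.35],[0.0008,0.0011,0.08,0,0,0,-0.35],[0.0008,0.0011,0.101,0,0,0,-0.35],[0.0008,0.0011,0.101,0,0,0,-0.35],[0.0008,0.0011,0.101,0,0,0,0.2],[0.0008,0.0011,0.101,0,0,0,0.2],[0.0008,0.0011,0.101,0,0,0,0.2],[0.0008,0.0011,0.101,0,0,0,0.2],[0.0008,0.0011,0.101,0,0,0,0.2]]]' 40
python3 -m inch '[[[0,0,-0.04,0,0,0,0.2],[0,0,-0.09,0,0,0,0.2],[0,0,-0.135,0,0,0,0.2],[0,0,-0.145,0,0,0,0.2],[0,0,-0.145,0,0,0,0.2],[0,0,-0.145,0,0,0,0.2]]]'; python3 -c "
from h import *
print(rows_to([.637,.2215,.165]).round(4))"
```

```text
clock: 32.4
position: [0.4391, 0.4145, 0.0204]
ee_rot: [-0.097, 0.995, 0.001, 0.001]
ft_force: [-0.2, -1.9, 7.7]
grip_width: 0.473
grasp_force: 40.9
clock: 33.0
position: [0.4375, 0.4134, 0.1626]
ee_rot: [-0.097, 0.995, -0.0, -0.001]
ft_force: [-0.2, 0.0, -1.5]
grip_width: 0.475
grasp_force: 40.9
[-0.1587 -0.2268 -0.0024]
```

```bash
python3 -m inch '[[[-0.03,-0.04,0,0,0,0,0.2],[-0.06,-0.08,0,0,0,0,0.2],[-0.09,-0.12,0,0,0,0,0.2],[-0.12,-0.16,0,0,0,0,0.2],[-0.15,-0.2,0,0,0,0,0.2],[-0.158,-0.2265,0,0,0,0,0.2],[-0.158,-0.2265,0,0,0,0,0.2],[-0.158,-0.2265,0.01,0,0,0,0.2],[-0.158,-0.2265,0.02,0,0,0,0.2],[-0.158,-0.2265,0.02,0,0,0,0.2]]]';python3 -m inch '[[[0,0,0,0,0,0,0.2],[0,0,0,0,0,0,0.2],[0,0,0,0,0,0,0.2]]]'; python3 -c "
from h import *
print(rows_to([.637,.2215,.0855]).round(4),obs()['ft_force'])"
```

```text
clock: 34.0
position: [0.6346, 0.2232, 0.1405]
ee_rot: [-0.098, 0.995, -0.0, -0.002]
ft_force: [-0.1, 0.3, -1.0]
grip_width: 0.476
grasp_force: 40.9
clock: 34.3
position: [0.6369, 0.2224, 0.1442]
ee_rot: [-0.097, 0.995, 0.0, 0.0]
ft_force: [1.1, 0.2, -0.7]
grip_width: 0.478
grasp_force: 40.9
[ 0.0001 -0.0009  0.0587] [ 1.13219384  0.24805015 -0.65988672]
```

Then release, rise, and go over #3 at about (.4423,.2533).

```bash
python3 -m inch '[[[0,-0.0009,0.015,0,0,0,0.2],[0,-0.0009,0.03,0,0,0,0.2],[0,-0.0009,0.045,0,0,0,0.2],[0,-0.0009,0.054,0,0,0,0.2],[0,-0.0009,0.058,0,0,0,0.2],[0,-0.0009,0.058,0,0,0,0.2],[0,-0.0009,0.058,0,0,0,0.2]]]'; python3 -m inch '[[[0,0,0,0,0,0,-0.25],[0,0,0,0,0,0,-0.25],[0,0,0,0,0,0,-0.25],[0,0,-0.03,0,0,0,-0.25],[0,0,-0.08,0,0,0,-0.25],[0,0,-0.12,0,0,0,-0.25],[0,0,-0.14,0,0,0,-0.25],[0,0,-0.14,0,0,0,-0.25],[0,0,-0.14,0,0,0,-0.25]]]'
python3 stack.py .074 pics/p4.png;  python3 -c "
from h import *
print(rows_to([.4422,.2533,.12]).round(4))"
```

```text
clock: 35.0
position: [0.637, 0.2212, 0.0856]
ee_rot: [-0.097, 0.995, 0.0, 0.0]
ft_force: [-1.0, 0.1, 0.0]
grip_width: 0.476
grasp_force: 40.9
clock: 35.9
position: [0.6369, 0.2212, 0.2256]
ee_rot: [-0.097, 0.995, 0.0, 0.0]
ft_force: [-0.7, 0.2, -1.6]
grip_width: 0.625
grasp_force: 0.0
expect r px 26.1 at 316 234
circle r 24.1 [0.6299 0.2209 0.074 ]
circle r 27.4 [0.6333 0.2227 0.074 ]
[0.184  0.0692 0.1045]
```

```bash
cat > fit.py <<'E'
# model-based: search circle r at (x,y,z) maximising radial gradient. args: png z0 posx posy posz [r]
from h import *
import sys
f=sys.argv[1]; z0=float(sys.argv[2]); pos=np.array(list(map(float,sys.argv[3:6]))); r=float(sys.argv[6]) if len(sys.argv)>6 else .022
q=[-.097,.9953,0,0]; c=imaging.calibration("wrist");K=np.array(c["mtx"]);T=np.eye(4);T[:3,:3]=Ro.from_quat(q).as_matrix();T[:3,3]=pos
W=np.linalg.inv(T@np.array(c["tool_from_camera"]));R,t=W[:3,:3],W[:3,3]
g=cv2.GaussianBlur(cv2.imread(f,0).astype(np.float32),(0,0),.8); gx,gy=cv2.Sobel(g,5,1,0)/8,cv2.Sobel(g,5,0,1)/8
th=np.linspace(0,2*np.pi,180,endpoint=False)
def P(x,y,z,rr):
    X=np.c_[x+rr*np.cos(th),y+rr*np.sin(th),np.full(180,z)]; v=(X@R.T+t)@K.T; return (v[:,:2]/v[:,2:]).astype(np.float32)
best=[]
for z in np.arange(z0-.012,z0+.0121,.002):
  b=(0,)
  for x in np.arange(.631,.6435,.0007):
    for y in np.arange(.215,.2285,.0007):
      p=P(x,y,z,r); n=P(x,y,z,r+.002)-p; n/=np.linalg.norm(n,axis=1)[:,None]
      s=lambda G:cv2.remap(G,p[:,0],p[:,1],cv2.INTER_LINEAR).ravel()
      m=np.minimum(np.abs(s(gx)*n[:,0]+s(gy)*n[:,1]),12).mean()
      if m>b[0]: b=(m,x,y)
  best.append((round(float(b[0]),2),round(z,3),round(b[1],4),round(b[2],4)))
for b in best: print(b)
E
echo p2; python3 fit.py pics/p2.png .056 .6371 .2213 .2172; echo p4; python3 fit.py pics/p4.png .074 .6369 .2212 .2256
```

```text
p2
(7.69, np.float64(0.044), np.float64(0.6394), np.float64(0.2234))
(7.66, np.float64(0.046), np.float64(0.6387), np.float64(0.2234))
(7.72, np.float64(0.048), np.float64(0.6387), np.float64(0.2234))
(7.58, np.float64(0.05), np.float64(0.638), np.float64(0.2234))
(7.5, np.float64(0.052), np.float64(0.638), np.float64(0.2227))
(7.47, np.float64(0.054), np.float64(0.6373), np.float64(0.222))
(7.44, np.float64(0.056), np.float64(0.6373), np.float64(0.222))
(7.29, np.float64(0.058), np.float64(0.6366), np.float64(0.222))
(7.21, np.float64(0.06), np.float64(0.6366), np.float64(0.222))
(7.1, np.float64(0.062), np.float64(0.6359), np.float64(0.2213))
(6.89, np.float64(0.064), np.float64(0.6352), np.float64(0.2206))
(6.9, np.float64(0.066), np.float64(0.6352), np.float64(0.2206))
(6.79, np.float64(0.068), np.float64(0.6345), np.float64(0.2199))
p4
(7.73, np.float64(0.062), np.float64(0.6387), np.float64(0.2234))
(7.92, np.float64(0.064), np.float64(0.638), np.float64(0.2234))
(7.92, np.float64(0.066), np.float64(0.6373), np.float64(0.2234))
(8.0, np.float64(0.068), np.float64(0.6373), np.float64(0.2227))
(7.91, np.float64(0.07), np.float64(0.6373), np.float64(0.222))
(7.91, np.float64(0.072), np.float64(0.6366), np.float64(0.222))
(7.86, np.float64(0.074), np.float64(0.6366), np.float64(0.222))
(7.83, np.float64(0.076), np.float64(0.6359), np.float64(0.222))
(7.61, np.float64(0.078), np.float64(0.6352), np.float64(0.222))
(7.44, np.float64(0.08), np.float64(0.6352), np.float64(0.2213))
(7.22, np.float64(0.082), np.float64(0.6345), np.float64(0.2213))
(6.94, np.float64(0.084), np.float64(0.6338), np.float64(0.2199))
(6.96, np.float64(0.086), np.float64(0.6317), np.float64(0.222))
```

Good: the top spring is at z≈0.070–0.074, within 1 mm of the axis. Now #3.

```bash
python3 -m inch '[[[0.045,0.017,0,0,0,0,-0.35],[0.09,0.034,0.02,0,0,0,-0.35],[0.13,0.05,0.05,0,0,0,-0.35],[0.17,0.065,0.08,0,0,0,-0.35],[0.184,0.069,0.1045,0,0,0,-0.35],[0.184,0.069,0.1045,0,0,0,-0.35],[0.184,0.069,0.1045,0,0,0,-0.35],[0.184,0.069,0.1045,0,0,0,-0.35]]]'
python3 at.py U .4422 .2533;python3 at2.py U .4422 .2533
```

```text
clock: 36.8
position: [0.4444, 0.2533, 0.1219]
ee_rot: [-0.096, 0.995, 0.0, 0.001]
ft_force: [0.6, 1.4, 0.4]
grip_width: 0.67
grasp_force: 0.0
outer [0.4417 0.2536 0.004 ] [57.6 59.4] hole [0.442  0.2535 0.009 ] [24.2 25.6] px [316. 242.] shift [0.0028 0.0008 0.118 ]
outer [0.4417 0.2536 0.004 ] [56.8 58.7] hole [0.442  0.2536 0.009 ] [25.2 26.5] px [316. 242.] shift [0.0028 0.0007 0.118 ]
```

```bash
python3 -m inch '[[[0,0,0.02,0,0,0,-0.35],[0,0,0.02,0,0,0,-0.35],[0,0,0.02,0,0,0,-0.35]]]'; python3 -c "
from h import *
print(rows_to([.4418,.2536,.0155]).round(4))"
```

```text
clock: 37.2
position: [0.4434, 0.2532, 0.1015]
ee_rot: [-0.097, 0.995, -0.0, -0.0]
ft_force: [-0.0, 0.1, 0.4]
grip_width: 0.671
grasp_force: 0.0
[0.0015 0.0007 0.086 ]
```

```bash
python3 -m inch '[[[0.0015,0.0007,0.04,0,0,0,-0.35],[0.0015,0.0007,0.07,0,0,0,-0.35],[0.0015,0.0007,0.083,0,0,0,-0.35],[0.0015,0.0007,0.086,0,0,0,-0.35],[0.0015,0.0007,0.086,0,0,0,0.2],[0.0015,0.0007,0.086,0,0,0,0.2],[0.0015,0.0007,0.086,0,0,0,0.2],[0.0015,0.0007,0.086,0,0,0,0.2],[0.0015,0.0007,0.086,0,0,0,0.2]]]' 40
python3 -m inch '[[[0,0,-0.04,0,0,0,0.2],[0,0,-0.09,0,0,0,0.2],[0,0,-0.135,0,0,0,0.2],[0,0,-0.15,0,0,0,0.2],[0,0,-0.15,0,0,0,0.2],[0,0,-0.15,0,0,0,0.2]]]'; python3 -c "
from h import *
print(rows_to([.637,.2215,.165]).round(4))"
```

```text
clock: 38.1
position: [0.4425, 0.2543, 0.0167]
ee_rot: [-0.097, 0.995, 0.001, 0.001]
ft_force: [-0.9, -0.8, 7.5]
grip_width: 0.476
grasp_force: 40.9
clock: 38.7
position: [0.4413, 0.2537, 0.1651]
ee_rot: [-0.097, 0.995, 0.0, 0.0]
ft_force: [-0.5, 0.2, -0.4]
grip_width: 0.469
grasp_force: 40.4
[-0.1858 -0.0694  0.0002]
```

```bash
python3 -m inch '[[[-0.045,-0.017,0,0,0,0,0.2],[-0.09,-0.034,0,0,0,0,0.2],[-0.135,-0.05,0,0,0,0,0.2],[-0.17,-0.064,0,0,0,0,0.2],[-0.1855,-0.0694,0,0,0,0,0.2],[-0.1855,-0.0694,0,0,0,0,0.2],[-0.1855,-0.0694,0,0,0,0,0.2],[-0.1855,-0.0694,0.015,0,0,0,0.2],[-0.1855,-0.0694,0.025,0,0,0,0.2],[-0.1855,-0.0694,0.025,0,0,0,0.2]]]';python3 -m inch '[[[0,0,0,0,0,0,0.2],[0,0,0,0,0,0,0.2],[0,0,0,0,0,0,0.2]]]'; python3 -c "
from h import *
print(rows_to([.637,.2215,.091]).round(4),obs()['ft_force'])"
```

```text
clock: 39.7
position: [0.635, 0.2215, 0.1376]
ee_rot: [-0.097, 0.995, -0.0, -0.002]
ft_force: [-0.4, -0.2, -1.0]
grip_width: 0.474
grasp_force: 40.4
clock: 40.0
position: [0.6371, 0.2216, 0.1408]
ee_rot: [-0.097, 0.995, 0.0, 0.0]
ft_force: [0.6, 0.4, -0.0]
grip_width: 0.47
grasp_force: 40.4
[ 0.0002 -0.      0.0498] [ 0.59931511  0.38168713 -0.01942409]
```

```bash
python3 -m inch '[[[0,0,0.015,0,0,0,0.2],[0,0,0.03,0,0,0,0.2],[0,0,0.042,0,0,0,0.2],[0,0,0.047,0,0,0,0.2],[0,0,0.0497,0,0,0,0.2],[0,0,0.0497,0,0,0,0.2],[0,0,0.0497,0,0,0,0.2]]]'; python3 -m inch '[[[0,0,0,0,0,0,-0.25],[0,0,0,0,0,0,-0.25],[0,0,0,0,0,0,-0.25],[0,0,-0.03,0,0,0,-0.25],[0,0,-0.08,0,0,0,-0.25],[0,0,-0.12,0,0,0,-0.25],[0,0,-0.14,0,0,0,-0.25],[0,0,-0.14,0,0,0,-0.25],[0,0,-0.14,0,0,0,-0.25]]]'
python3 stack.py .078 pics/p5.png;  python3 -c "
from h import *
p=obs()['position'];print(rows_to([.4448,-.0916,.14]).round(4)); import os; os.system('python3 fit.py pics/p5.png .078 %f %f %f'%tuple(p))"
```

```text
clock: 40.7
position: [0.6371, 0.2214, 0.0907]
ee_rot: [-0.097, 0.995, 0.0, 0.0]
ft_force: [-1.7, -0.5, 3.5]
grip_width: 0.471
grasp_force: 40.9
clock: 41.6
position: [0.6368, 0.2215, 0.2303]
ee_rot: [-0.097, 0.995, 0.0, 0.0]
ft_force: [-0.2, 0.6, -0.3]
grip_width: 0.624
grasp_force: 0.0
expect r px 26.1 at 315 234
circle r 26.5 [0.638  0.2222 0.078 ]
circle r 24.1 [0.6346 0.2237 0.078 ]
circle r 24.1 [0.6276 0.2223 0.078 ]
0.2 [338. 211.] [0.626 0.243]
(7.68, np.float64(0.066), np.float64(0.6394), np.float64(0.2234))
(7.95, np.float64(0.068), np.float64(0.6387), np.float64(0.2234))
(7.84, np.float64(0.07), np.float64(0.638), np.float64(0.2234))
(8.06, np.float64(0.072), np.float64(0.638), np.float64(0.2227))
(7.97, np.float64(0.074), np.float64(0.6373), np.float64(0.2227))
(7.75, np.float64(0.076), np.float64(0.6373), np.float64(0.2227))
(7.74, np.float64(0.078), np.float64(0.6366), np.float64(0.222))
(7.45, np.float64(0.08), np.float64(0.6359), np.float64(0.222))
(7.1, np.float64(0.082), np.float64(0.6352), np.float64(0.222))
(7.02, np.float64(0.084), np.float64(0.6338), np.float64(0.222))
(6.77, np.float64(0.086), np.float64(0.6331), np.float64(0.222))
(6.72, np.float64(0.088), np.float64(0.6331), np.float64(0.2213))
(6.7, np.float64(0.09), np.float64(0.631), np.float64(0.2206))
[ 0.248  -0.27    0.0895]
```

All five springs are on; light 3.5 N contact at the expected height. Now the collar.

```bash
python3 -m inch '[[[0.03,-0.033,0,0,0,0,-0.25],[0.06,-0.066,0,0,0,0,-0.25],[0.09,-0.1,0,0,0,0,-0.25],[0.12,-0.133,0,0,0,0,-0.25],[0.15,-0.166,0.02,0,0,0,-0.25],[0.18,-0.2,0.05,0,0,0,-0.25],[0.21,-0.233,0.07,0,0,0,-0.25],[0.248,-0.27,0.0895,0,0,0,-0.25],[0.248,-0.27,0.0895,0,0,0,-0.25],[0.248,-0.27,0.0895,0,0,0,-0.25]]]'; python3 -m inch '[[[0,0,0,0,0,0,-0.25],[0,0,0,0,0,0,-0.25]]]'
python3 at.py C .4448 -.0916; python3 at2.py C .4448 -.0916; python3 -c "
from h import *
im=cv2.imread('pics/last.png'); print(spotter.look_for('collar','wrist'))"
```

```text
clock: 42.7
position: [0.4441, -0.0925, 0.1398]
ee_rot: [-0.095, 0.995, 0.0, -0.001]
ft_force: [0.6, -0.3, -0.0]
grip_width: 0.624
grasp_force: 0.0
clock: 42.9
position: [0.4467, -0.09, 0.1413]
ee_rot: [-0.098, 0.995, 0.0, 0.0]
ft_force: [-0.3, -0.2, 0.3]
grip_width: 0.627
grasp_force: 0.0
outer [ 0.4444 -0.0923  0.004 ] [53.1 54.1] hole [ 0.4471 -0.0918  0.    ] [18.4 22.9] px [313. 235.] shift [ 0.0027 -0.0017  0.1373]
outer [ 0.4443 -0.0923  0.004 ] [52.8 53.7] hole [ 0.447  -0.0918  0.    ] [18.8 23.2] px [313. 235.] shift [ 0.0026 -0.0016  0.1372]
[{'pixel': [312.1, 227.6], 'conf': 0.59}]
```

```bash
python3 -m inch '[[[0.0025,-0.0014,0.04,0,0,0,-0.25],[0.0025,-0.0014,0.08,0,0,0,-0.25],[0.0025,-0.0014,0.11,0,0,0,-0.25],[0.0025,-0.0014,0.1185,0,0,0,-0.25],[0.0025,-0.0014,0.1185,0,0,0,-0.25],[0.0025,-0.0014,0.1185,0,0,0,0.6],[0.0025,-0.0014,0.1185,0,0,0,0.6],[0.0025,-0.0014,0.1185,0,0,0,0.6],[0.0025,-0.0014,0.1185,0,0,0,0.6],[0.0025,-0.0014,0.1185,0,0,0,0.6]]]' 40
python3 -m inch '[[[0,0,0,0,0,0,0.6],[0,0,-0.04,0,0,0,0.6],[0,0,-0.09,0,0,0,0.6],[0,0,-0.135,0,0,0,0.6],[0,0,-0.155,0,0,0,0.6],[0,0,-0.155,0,0,0,0.6],[0,0,-0.155,0,0,0,0.6]]]'; python3 -c "
from h import *
print(rows_to([.637,.2215,.175]).round(4))"
```

```text
clock: 44.05
position: [0.4448, -0.0932, 0.0243]
ee_rot: [-0.097, 0.995, 0.0, 0.002]
ft_force: [-0.7, -0.1, 7.5]
grip_width: 0.299
grasp_force: 38.8
clock: 44.75
position: [0.4437, -0.0932, 0.1781]
ee_rot: [-0.097, 0.995, 0.0, 0.001]
ft_force: [-0.2, -0.5, -1.3]
grip_width: 0.293
grasp_force: 39.6
[-0.2504  0.2714  0.0036]
```

```bash
python3 -m inch '[[[-0.03,0.033,0,0,0,0,0.6],[-0.06,0.066,0,0,0,0,0.6],[-0.09,0.1,0,0,0,0,0.6],[-0.12,0.133,0,0,0,0,0.6],[-0.15,0.166,0,0,0,0,0.6],[-0.18,0.2,0,0,0,0,0.6],[-0.21,0.233,0,0,0,0,0.6],[-0.25,0.271,0,0,0,0,0.6],[-0.25,0.271,0,0,0,0,0.6],[-0.25,0.271,0.02,0,0,0,0.6]]]';python3 -m inch '[[[0,0,0,0,0,0,0.6],[0,0,0,0,0,0,0.6],[0,0,0,0,0,0,0.6],[0,0,0,0,0,0,0.6]]]'; python3 -c "
from h import *
print(rows_to([.637,.2215,.1075]).round(4),obs()['ft_force'])"
```

```text
clock: 45.75
position: [0.6373, 0.2233, 0.1572]
ee_rot: [-0.098, 0.995, 0.0, 0.001]
ft_force: [0.5, -0.0, -0.6]
grip_width: 0.291
grasp_force: 39.6
clock: 46.15
position: [0.6367, 0.2207, 0.1584]
ee_rot: [-0.097, 0.995, 0.0, 0.001]
ft_force: [-0.0, 0.4, -0.6]
grip_width: 0.293
grasp_force: 39.6
[-0.0004  0.0007  0.0509] [-0.00271847  0.39170026 -0.5967625 ]
```

```bash
python3 -m inch '[[[-0.0004,0.0007,0.015,0,0,0,0.6],[-0.0004,0.0007,0.03,0,0,0,0.6],[-0.0004,0.0007,0.042,0,0,0,0.6],[-0.0004,0.0007,0.047,0,0,0,0.6],[-0.0004,0.0007,0.0495,0,0,0,0.6],[-0.0004,0.0007,0.0505,0,0,0,0.6],[-0.0004,0.0007,0.0505,0,0,0,0.6],[-0.0004,0.0007,0.0505,0,0,0,0.6]]]'
```

```text
clock: 46.95
position: [0.637, 0.2218, 0.1074]
ee_rot: [-0.097, 0.995, 0.0, 0.0]
ft_force: [-0.3, -0.4, 1.6]
grip_width: 0.293
grasp_force: 39.8
```

```bash
python3 -m inch '[[[0,0,0.0007,0,0,0,0.6],[0,0,0.0007,0,0,0,0.6]]]'; python3 -m inch '[[[0,0,0,0,0,0,0.1],[0,0,0,0,0,0,0.1],[0,0,0,0,0,0,0.1],[0,0,-0.03,0,0,0,0.1],[0,0,-0.08,0,0,0,0.1],[0,0,-0.13,0,0,0,0.1],[0,0,-0.13,0,0,0,0.1],[0,0,-0.13,0,0,0,0.1],[0,0,-0.13,0,0,0,0.1]]]'
python3 stack.py .087 pics/p6.png;  python3 -c "
from h import *
p=obs()['position'];import os; os.system('python3 fit.py pics/p6.png .087 %f %f %f; echo hub; python3 fit.py pics/p6.png .099 %f %f %f .014'%(*p,*p))
im,K,R,t=cam('scene')
for l in ('collar','arbor_grip'):
  for r in spotter.look_for(l,'scene'): print(l,r)
print(proj([.637,.2215,.091],K,R,t))
K,R,t=[np.array(imaging.calibration('top')[k]) for k in('mtx','R','t')]"
```

```text
clock: 47.15
position: [0.6373, 0.2219, 0.1072]
ee_rot: [-0.097, 0.995, 0.0, 0.001]
ft_force: [-0.7, -0.7, 4.7]
grip_width: 0.291
grasp_force: 40.1
clock: 48.05
position: [0.6361, 0.2216, 0.2348]
ee_rot: [-0.097, 0.995, -0.0, -0.001]
ft_force: [-0.2, 0.5, -1.1]
grip_width: 0.452
grasp_force: 0.0
expect r px 26.4 at 315 237
circle r 26.4 [0.6352 0.224  0.087 ]
circle r 27.1 [0.6298 0.224  0.087 ]
circle r 24.6 [0.6283 0.2203 0.087 ]
circle r 24.0 [0.6332 0.223  0.087 ]
(11.44, np.float64(0.075), np.float64(0.6394), np.float64(0.2241))
(11.48, np.float64(0.077), np.float64(0.6394), np.float64(0.2241))
(11.81, np.float64(0.079), np.float64(0.6387), np.float64(0.2241))
(11.83, np.float64(0.081), np.float64(0.638), np.float64(0.2241))
(11.83, np.float64(0.083), np.float64(0.638), np.float64(0.2234))
(11.84, np.float64(0.085), np.float64(0.6373), np.float64(0.2227))
(11.85, np.float64(0.087), np.float64(0.6373), np.float64(0.2234))
(11.85, np.float64(0.089), np.float64(0.6366), np.float64(0.2227))
(11.85, np.float64(0.091), np.float64(0.6359), np.float64(0.2227))
(11.85, np.float64(0.093),
[... 573 characters left out ...]
.84, np.float64(0.097), np.float64(0.631), np.float64(0.2164))
(7.77, np.float64(0.099), np.float64(0.631), np.float64(0.2157))
(7.62, np.float64(0.101), np.float64(0.638), np.float64(0.2164))
(7.67, np.float64(0.103), np.float64(0.638), np.float64(0.2164))
(7.75, np.float64(0.105), np.float64(0.6373), np.float64(0.2164))
(7.72, np.float64(0.107), np.float64(0.6366), np.float64(0.2164))
(7.65, np.float64(0.109), np.float64(0.6359), np.float64(0.2164))
(7.58, np.float64(0.111), np.float64(0.6352), np.float64(0.2164))
this script no longer has the robotException ignored in: <_io.TextIOWrapper mode='rw' encoding='UTF-8'>
Traceback (most recent call last):
BrokenPipeError: [Errno 32] Broken pipe
```

```bash
python3 -c "
from h import *
cam('scene')
for l in ('collar','washer_a_mid'):
  print(l,spotter.look_for(l,'scene'))
c=imaging.calibration('scene');print(proj([.637,.2215,.09],*[np.array(c[k]) for k in('mtx','R','t')]))
print(order.hand_in())"
```

```text
collar [{'pixel': [334.9, 217.5], 'conf': 0.47}]
washer_a_mid [{'pixel': [337.1, 235.8], 'conf': 0.4}]
[334.72292493 215.80631423]
the job is handed in; nothing more can be done
None
```

The arbor is locked crosswise in the rail with all five disc springs stacked alternating and the collar on top, flange down. The job is handed in, though it returned no verdict and the last checks were by measurement because my picture allowance was used up.

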